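# Batch-weigh rock billets and tip them into the empty tray

## Task

Weigh the new rock billets as one batch: set the weighing pan level with its lever, put every billet lying on the bench into the pan, and then press the record button on the terminal all the way down. Then tip the pan with its lever right over to its stop on the side of the tray that was empty at the start, so that all the new billets end up in that tray and not with the earlier batch, and leave the pan level again with everything else left where it was.

Things in the scene. Friction and masses are not known exactly. Their poses are not given: they have to be found in the camera images.
- station: cream platform of the weighing station, fixed; origin on the bench under its middle. Platform 190 (x) x 60 (y) x 50 mm high with a post at its front (-x) and rear end carrying the steel pan on a hinge that runs along the station's x axis, 145 mm above the bench; the two trays stand left (+y) and right (-y) of it
- pan (a joint): tilt of the steel pan about the hinge, stiff enough to stay where it is left: 0 is level (lever upright), positive tips its +y (left) lip down, negative its -y (right) lip; stops at -1.15 and 1.15 rad (66 degrees). Starts tipped to the left. The lever takes about 3 N at its grip
- pan_floor (a point): middle of the pan's floor, on its upper face, 12 mm below the hinge line (133 mm above the bench when level); turns with the pan. The pan is a shallow trough of sheet steel 160 mm (y) x 114 mm inside (x), its floor rising 7 degrees from the middle to the open lips at y = +/-80 mm (lips 10 mm above the middle); end walls at x = +/-58 mm stand 36 mm above the middle of the floor
- pan_grip (a point): middle of the pan lever's grip: a white horizontal round bar along the hinge direction (station x), 16 mm diameter, 42 mm long, on a lever in front of the pan (-x side). In the station's frame it is at x = -0.137, y = 0.1 sin(tilt), z = 0.145 + 0.1 cos(tilt) m. The upright rod of the lever is 32 mm behind (+x of) this point
- tray_empty: the receiving tray that starts empty: grey open plastic tray, fixed, 150 (x) x 130 (y) x 45 mm high outside, walls and floor 4 mm; origin at the centre of its underside. It stands to the left or to the right of the station
- tray_filled: an identical fixed tray on the other side of the station, which already holds one or two rock billets of an earlier batch; origin at the centre of its underside
- console: cream terminal of the balance, fixed, 130 (x) x 150 (y) x 45 mm high with a dark display and one round button; origin at the centre of its underside
- record_top (a point): centre of the top face of the round grey record button (28 mm diameter) on the terminal; it is pressed straight down 6 mm against a spring, 5 N
- record (a joint): how far the record button is pressed down, 0 to 0.006 m; springs back
- billet1: one of the new rock billets lying on the bench (four to six of the six are there): rectangular block of grey-brown sawn rock, 36 (its x) x 24 (its y) x 22 (its z) mm, about 50 g; origin at the centre of its underside
- billet2: one of the new rock billets lying on the bench (four to six of the six are there): rectangular block of grey-brown sawn rock, 36 (its x) x 24 (its y) x 22 (its z) mm, about 50 g; origin at the centre of its underside
- billet3: one of the new rock billets lying on the bench (four to six of the six are there): rectangular block of grey-brown sawn rock, 36 (its x) x 24 (its y) x 22 (its z) mm, about 50 g; origin at the centre of its underside
- billet4: one of the new rock billets lying on the bench (four to six of the six are there): rectangular block of grey-brown sawn rock, 36 (its x) x 24 (its y) x 22 (its z) mm, about 50 g; origin at the centre of its underside
- billet5: one of the new rock billets lying on the bench (four to six of the six are there): rectangular block of grey-brown sawn rock, 36 (its x) x 24 (its y) x 22 (its z) mm, about 50 g; origin at the centre of its underside
- billet6: one of the new rock billets lying on the bench (four to six of the six are there): rectangular block of grey-brown sawn rock, 36 (its x) x 24 (its y) x 22 (its z) mm, about 50 g; origin at the centre of its underside
- old1: a billet of the earlier batch in the filled tray (one or two are there): rectangular block of grey-brown sawn rock, 36 (its x) x 24 (its y) x 22 (its z) mm, about 50 g; origin at the centre of its underside
- old2: a billet of the earlier batch in the filled tray (one or two are there): rectangular block of grey-brown sawn rock, 36 (its x) x 24 (its y) x 22 (its z) mm, about 50 g; origin at the centre of its underside
- mould: a white plastic ring mould (40 mm outside, 31 mm inside diameter, 25 mm high), not part of the job; origin at the centre of its underside
- dish: a small white dish (80 mm diameter, 14 mm high), not part of the job; origin at the centre of its underside
- slide_box: a brown cardboard slide box (85 x 35 x 30 mm), not part of the job; origin at the centre of its underside
- loupe: a bare-metal loupe (38 mm diameter, 34 mm high), not part of the job; origin at the centre of its underside
- oil: a small oil bottle (28 mm diameter, 55 mm high), not part of the job; origin at the centre of its underside
- tweezers: steel tweezers (about 115 mm long, 6 mm high), not part of the job; origin at the centre of its underside

How it is judged (in metres and radians):
On the way, in this order (a step that is already met when the one before it is completed fails the run):
1. the empty pan is set level (within 5 degrees) (value of joint pan between -0.09 and 0.09 rad), for 0.2 s.
2. all the new billets lie in the level pan, let go and at rest (all of step 1 and x of billet1 in the frame of pan_floor between -0.058 and 0.058 m and y of billet1 in the frame of pan_floor between -0.085 and 0.085 m and z of billet1 in the frame of pan_floor between -0.006 and 0.06 m and x of billet2 in the frame of pan_floor between -0.058 and 0.058 m and y of billet2 in the frame of pan_floor between -0.085 and 0.085 m and z of billet2 in the frame of pan_floor between -0.006 and 0.06 m and x of billet3 in the frame of pan_floor between -0.058 and 0.058 m and y of billet3 in the frame of pan_floor between -0.085 and 0.085 m and z of billet3 in the frame of pan_floor between -0.006 and 0.06 m and x of billet4 in the frame of pan_floor between -0.058 and 0.058 m and y of billet4 in the frame of pan_floor between -0.085 and 0.085 m and z of billet4 in the frame of pan_floor between -0.006 and 0.06 m and x of billet5 in the frame of pan_floor between -0.058 and 0.058 m and y of billet5 in the frame of pan_floor between -0.085 and 0.085 m and z of billet5 in the frame of pan_floor between -0.006 and 0.06 m and x of billet6 in the frame of pan_floor between -0.058 and 0.058 m and y of billet6 in the frame of pan_floor between -0.085 and 0.085 m and z of billet6 in the frame of pan_floor between -0.006 and 0.06 m and linear speed of each of billet1, billet2, billet3, billet4, billet5, billet6 below 0.05 m/s and contact force between each of billet1, billet2, billet3, billet4, billet5, billet6 and the fingers below 0.1 N), for 0.2 s.
3. the record button is pressed down (over 4 mm) while all the new billets lie in the level pan (all of step 1 and x of billet1 in the frame of pan_floor between -0.058 and 0.058 m and y of billet1 in the frame of pan_floor between -0.085 and 0.085 m and z of billet1 in the frame of pan_floor between -0.006 and 0.06 m and x of billet2 in the frame of pan_floor between -0.058 and 0.058 m and y of billet2 in the frame of pan_floor between -0.085 and 0.085 m and z of billet2 in the frame of pan_floor between -0.006 and 0.06 m and x of billet3 in the frame of pan_floor between -0.058 and 0.058 m and y of billet3 in the frame of pan_floor between -0.085 and 0.085 m and z of billet3 in the frame of pan_floor between -0.006 and 0.06 m and x of billet4 in the frame of pan_floor between -0.058 and 0.058 m and y of billet4 in the frame of pan_floor between -0.085 and 0.085 m and z of billet4 in the frame of pan_floor between -0.006 and 0.06 m and x of billet5 in the frame of pan_floor between -0.058 and 0.058 m and y of billet5 in the frame of pan_floor between -0.085 and 0.085 m and z of billet5 in the frame of pan_floor between -0.006 and 0.06 m and x of billet6 in the frame of pan_floor between -0.058 and 0.058 m and y of billet6 in the frame of pan_floor between -0.085 and 0.085 m and z of billet6 in the frame of pan_floor between -0.006 and 0.06 m and value of joint record above 0.004 m), for 0.05 s.
4. the pan is tipped to its stop (over 60 degrees) towards the tray that was empty (((y of tray_empty in the frame of station above 0 m and value of joint pan above 1.05 rad) or (y of tray_empty in the frame of station below 0 m and value of joint pan below -1.05 rad))), for 0.2 s.
At the end, for the whole second after the job is handed in: All the new billets lie at rest inside the tray that was empty, the earlier billets are still in the other tray, the pan is level within 5 degrees and the button is let go (all of step 1 and x of billet1 in the frame of tray_empty between -0.074 and 0.074 m and y of billet1 in the frame of tray_empty between -0.064 and 0.064 m and z of billet1 in the frame of tray_empty between -0.002 and 0.055 m and x of billet2 in the frame of tray_empty between -0.074 and 0.074 m and y of billet2 in the frame of tray_empty between -0.064 and 0.064 m and z of billet2 in the frame of tray_empty between -0.002 and 0.055 m and x of billet3 in the frame of tray_empty between -0.074 and 0.074 m and y of billet3 in the frame of tray_empty between -0.064 and 0.064 m and z of billet3 in the frame of tray_empty between -0.002 and 0.055 m and x of billet4 in the frame of tray_empty between -0.074 and 0.074 m and y of billet4 in the frame of tray_empty between -0.064 and 0.064 m and z of billet4 in the frame of tray_empty between -0.002 and 0.055 m and x of billet5 in the frame of tray_empty between -0.074 and 0.074 m and y of billet5 in the frame of tray_empty between -0.064 and 0.064 m and z of billet5 in the frame of tray_empty between -0.002 and 0.055 m and x of billet6 in the frame of tray_empty between -0.074 and 0.074 m and y of billet6 in the frame of tray_empty between -0.064 and 0.064 m and z of billet6 in the frame of tray_empty between -0.002 and 0.055 m and linear speed of each of billet1, billet2, billet3, billet4, billet5, billet6 below 0.05 m/s and x of old1 in the frame of tray_filled between -0.074 and 0.074 m and y of old1 in the frame of tray_filled between -0.064 and 0.064 m and z of old1 in the frame of tray_filled between -0.002 and 0.055 m and x of old2 in the frame of tray_filled between -0.074 and 0.074 m and y of old2 in the frame of tray_filled between -0.064 and 0.064 m and z of old2 in the frame of tray_filled between -0.002 and 0.055 m and value of joint record below 0.002 m); the robot touches nothing.
It fails at once if a bystander (mould, dish, slide box, loupe, oil bottle, tweezers) is moved more than 4 cm (distance of any of mould, dish, slide_box, loupe, oil, tweezers from where it was at the start of the episode above 0.04 m).
Of billet1, billet2, billet3, billet4, billet5, billet6 only 4 to 6 are there at a start; the rules pass over those that are not, and their reading is None.
Of old1, old2 only 1 to 2 are there at a start; the rules pass over those that are not, and their reading is None.
At some moment in a run one of billet1, billet2, billet3, billet4, billet5, billet6 may be knocked a few centimetres aside while the robot is not near it.
Once in a run the grip may slacken for a moment while it holds something.
It also fails if it takes over 210 s, if anything falls off the work surface, if the arm or the gripper's body presses on something with over 40 N, if the wrist force passes 120 N, or if a joint passes its speed limit or range.

## Robot

A 6-joint arm with a two-finger parallel gripper is mounted at the origin on the work surface. World frame = base frame: x ahead of the robot, y to its left, z up, the work surface at z = 0. Lengths are in mm, angles in rad, forces in N, time in s.
With the tool pointing down it reaches from about 225 to 875 mm from the base axis. Payload 3.4 kg.
Tool frame: the origin (TCP) lies at the very end of the fingers, on their centre line; the grasp point (between the pads) lies 19 mm behind it; x points along the fingers, z is the direction in which the jaws open and shut, and the axes are right-handed (so a half turn about x gives the same grasp; the last joint's range is limited). The gripper opens to 85 mm and grips with 20 to 120 N. Pads are 22 mm wide; open, the fingers measure 114 mm over their backs; the gripper's body (76 mm by 85 mm) begins 54 mm behind the grasp point. The pads swing forward as they close: fully open they stand 13 mm farther back than shut.
Start: joints at [-1.288, 0.276, 1.505, -0, 1.361, -0.121], TCP at [225.929, -528.79, 231.328] pointing down, gripper open.
Joint ranges: [-2.89, 2.89], [-0.75, 2.08], [0.22, 2.7], [-1.18, 4.32], [0.11, 2.71], [-2.7, 2.7]. Speed limits (rad/s): [2.57, 2.57, 3.14, 3.14, 3.14, 3.14].

## Interface

Orientations are given as a 3x3 rotation matrix whose columns are the frame's x, y, z axes.
In Python, from cell import state, camera, job_done, recognise, tip_of gives the robot as it stands.
- The arm moves only by the tool play_rows, never from a script. Its argument "moves" is a list that holds one entry, the list of rows, each a list of 5 numbers: the finger opening in mm, from 0 to 85.4, then the shift along the tool's x, y, z in mm, then the turn about the tool's x in rad. In form: [[[grip, tx, ty, tz, yaw], ...]]. A call has exactly 8 rows; each row shifts and turns the commanded pose from where the row before left it, along the tool's axes as they then stand; what a row does not reach is not made up. A row lasts 1/12 s, in which the tool goes at most 41.7 mm and 7.16 degrees, less where a joint would pass 70% of its speed; a pose out of reach is approached as far as the arm can. A call is refused whole if a number of a shift passes 41.7 or a number of a turn 0.125, either way. A call with a gripper value outside its range is refused whole. The fingers move at their own pace and stop on an object; "force" is the grip in N (left out, the last holds). Time passes only in rows, so rows that do not move let the fingers close, or fill a call up. It gives the time, the measured TCP pose, the force and the opening at its end, in the units of the state.
- state(): the state, without advancing time (a new reading comes with each control period).
- camera(name): name is "scene" or "top" or "wrist"; returns a dict with "frame" (480x640x3 uint8, red, green, blue), "fov_y" (degrees; the focal length in pixels is half the picture's height over the tangent of half this angle, whatever the lens; pixels are square), "cx", "cy" (the principal point, pixels), "R" (3x3) and "t" (3): a world point X has camera coordinates R X + t. Camera axes: x right, y down, z forward; pixel columns grow to the right and rows downward; lengths in mm; the calibration is good to about 2 mm. The wrist camera is an equidistant fisheye: a pixel r from the principal point sees the ray r / f radians off the axis. A picture is of the moment at which its call begins. There is no depth.
- job_done(): hands the job in, once; it reports no verdict.
Trained networks look in a picture, given as the dict that the camera call returned (one of the last four; its "shot" number tells which), for a name from the list of things; names that differ only in an ending like _2 or _b are one class to them, and where a whole thing is asked for, a point or a joint stands for the part that bears it (a point fixed in the world has none). Each returns a list of dicts, best first, with "conf" (0 to 1); they miss things now and then, are a little off and sometimes report something else, mostly with a low value. They report only what shows in the picture. A call takes as long as a camera call.
- recognise(picture, label): "position" ([x, y, z] in mm, in the coordinates of the camera as it stood for that picture, good to about 4 mm: the middle of the surface that is visible of it).
- tip_of(picture, label): "position" ([x, y, z] in mm, in the coordinates of the camera as it stood for that picture, good to about 4 mm: a listed point, or the origin of a listed thing).
The state is a dict: "t": time; "qpos": joint angles; "qvel": joint speeds; "effort": joint torques, N m; "tcp_pos": TCP position; "tool_rot": TCP orientation; "force": force on the tool from outside, world axes, zero at the start; "ft_torque": the same for the moment, N m; "grip_width": finger opening in mm.
Only numpy, scipy, OpenCV 4.12 (cv2) and the standard library are available. Lean on these libraries where they do the work, as an engineer would, in place of code of your own. Each camera call takes 0.05 s, during which the arm holds its last target.

## Working session

There is one attempt and no reset: what is moved stays moved. The work goes in short steps, Python scripts to look and compute and a tool call to move; the robot and the scene stay as the last step left them, time stands still between calls to the robot, and variables do not carry over. Pictures are saved under pics/ and viewed, and the job is handed in when it is done.

Besides the shell and the picture viewer there is one more tool, called after "Call:" as name(argument=value, ...) on one line, values as JSON. play_rows: Moves the arm, as the interface text tells. Its arguments: {"type":"object","properties":{"moves":{"type":"array","items":{"type":"array","items":{"type":"array","items":{"type":"number"}}}},"force":{"type":"number"}},"required":["moves"]}

```bash
ls; mkdir -p pics; cat > h.py <<'E'
import numpy as np, cv2
from cell import state, camera, job_done, recognise, tip_of
def w(c,p): return np.array(c["R"]).T@(np.array(p)-np.array(c["t"]))
def save(c,n): cv2.imwrite(f"pics/{n}.png",np.array(c["frame"])[:,:,::-1])
def proj(c,X):
    p=np.array(c["R"])@np.array(X,float)+np.array(c["t"]); f=240/np.tan(np.radians(c["fov_y"])/2)
    return c["cx"]+f*p[0]/p[2], c["cy"]+f*p[1]/p[2]
def back(c,u,v,z):
    f=240/np.tan(np.radians(c["fov_y"])/2); R=np.array(c["R"]); t=np.array(c["t"])
    d=R.T@np.array([(u-c["cx"])/f,(v-c["cy"])/f,1]); o=-R.T@t
    return o+d*(z-o[2])/d[2]
E
python3 - <<'E'
from h import *
s=state(); print(s["t"],s["tcp_pos"],np.round(s["tool_rot"],3).tolist(),s["grip_width"])
for n in("scene","top"):
    c=camera(n); save(c,n+"0"); print(n,c["fov_y"],np.round(w(c,[0,0,0])),np.round(c["R"],2).tolist())
    for l in ["station","pan_grip","pan_floor","tray_empty","tray_filled","console","record_top","billet1","old1","mould","dish","slide_box","loupe","oil","tweezers"]:
        print(l,[(round(d["conf"],2),np.round(w(c,d["position"])).tolist()) for d in tip_of(c,l)][:9])
E
```

```text
pics
0.0 [ 225.79075994 -528.24356029  230.4550852 ] [[-0.0, 0.92, 0.393], [0.002, 0.393, -0.92], [-1.0, 0.0, -0.002]] 85.25776520562874
scene 50.92597390291475 [1161. -701. 1001.] [[0.76, 0.65, -0.02], [0.41, -0.5, -0.76], [-0.5, 0.57, -0.65]]
station [(0.83, [615.0, -33.0, -2.0])]
pan_grip [(0.85, [480.0, 19.0, 233.0])]
pan_floor [(0.92, [616.0, -40.0, 138.0])]
tray_empty [(0.8, [613.0, 71.0, -1.0]), (0.24, [365.0, -283.0, -2.0])]
tray_filled [(0.66, [619.0, -132.0, 1.0])]
console [(0.7, [475.0, 374.0, 2.0])]
record_top [(0.48, [434.0, -67.0, -1.0]), (0.37, [439.0, 376.0, 70.0])]
billet1 [(0.75, [461.0, -344.0, -1.0]), (0.7, [654.0, 289.0, -3.0]), (0.67, [590.0, -332.0, 2.0]), (0.61, [430.0, -215.0, 4.0]), (0.48, [411.0, 216.0, -1.0]), (0.47, [547.0, -278.0, -2.0])]
old1 []
mould [(0.78, [532.0, -368.0, 1.0])]
dish [(0.57, [657.0, 394.0, -3.0]), (0.32, [480.0, 15.0, 236.0])]
slide_box [(0.96, [703.0, -249.0, -1.0])]
loupe [(0.53, [366.0, -280.0, -3.0])]
oil [(0.72, [432.0, -70.0, -1.0]), (0.66, [593.0, -332.0, 4.0]), (0.39, [703.0, -250.0, 1.0])]
tweezers []
top 54.93871342866527 [
[... 433 characters left out ...]
(0.98, [473.0, 373.0, -1.0])]
record_top [(0.66, [598.0, -335.0, -1.0]), (0.46, [444.0, 369.0, 69.0]), (0.26, [367.0, -279.0, 1.0])]
billet1 [(0.75, [471.0, -347.0, -3.0]), (0.73, [427.0, -217.0, 1.0]), (0.73, [545.0, -282.0, 1.0]), (0.62, [598.0, -342.0, -1.0]), (0.6, [654.0, 285.0, -0.0]), (0.59, [418.0, 215.0, -3.0])]
old1 [(0.68, [612.0, 66.0, 3.0]), (0.56, [589.0, -134.0, 7.0]), (0.4, [532.0, -369.0, 6.0])]
mould [(0.53, [528.0, -367.0, 1.0])]
dish [(0.74, [662.0, 398.0, 1.0])]
slide_box [(0.62, [703.0, -252.0, 1.0]), (0.39, [653.0, 282.0, -2.0])]
loupe [(0.41, [362.0, -279.0, -1.0])]
oil [(0.58, [435.0, -70.0, 4.0])]
tweezers [(0.48, [356.0, 307.0, -0.0]), (0.43, [618.0, -31.0, -1.0])]
```

View pics/top0.png

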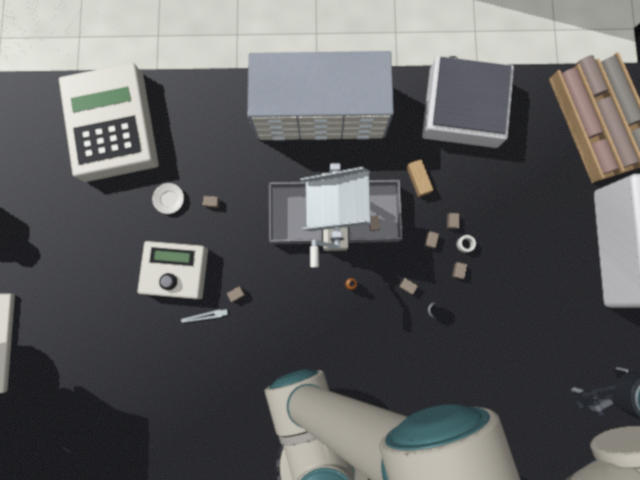

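View pics/scene0.png

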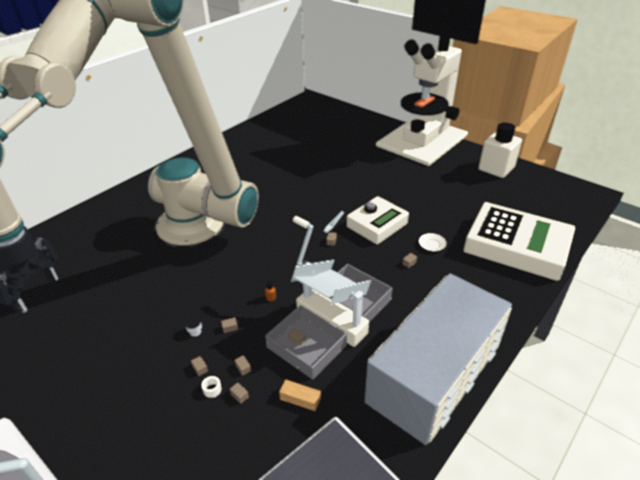

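The right tray holds one old billet (px 375,224). The left tray is empty. The six new billets are on the bench (px 453,220; 432,240; 460,270; 409,286; 210,201; 236,294). I'll level the pan first.

```bash
cat >> h.py <<'E'
def phi(s): R=np.array(s["tool_rot"]); return np.arctan2(R[1,2],R[0,2])
def plan(x,y,z,ph=None,p=None,st=36,hold=0):
    """print rows from current (or p=(x,y,z,phi)) to target; returns end"""
    if p is None:
        s=state(); p=(*s["tcp_pos"],phi(s))
    cx,cy,cz,c=p
    if ph is None: ph=c
    dph=(ph-c+np.pi)%(2*np.pi)-np.pi
    D=np.array([x-cx,y-cy,z-cz]); n=int(max(np.ceil(np.linalg.norm(D)/st),np.ceil(abs(dph)/0.115),1)); 
    n8=n if n%8==0 else n+ (8-n%8)
    # if filler, spread evenly
    P=np.array([cx,cy,cz]); a=c; out=[]
    for i in range(n8):
        rem=np.array([x,y,z])-P; k=n8-i; d=rem/k; yw=round(-((ph-a+np.pi)%(2*np.pi)-np.pi)/k,3)
        tx=round(-d[2],1); ty=round(-np.sin(a)*d[0]+np.cos(a)*d[1],1); tz=round(np.cos(a)*d[0]+np.sin(a)*d[1],1)
        out.append([tx,ty,tz,yw])
        P=P+np.array([-np.sin(a)*ty+np.cos(a)*tz, np.cos(a)*ty+np.sin(a)*tz, -tx]); a-=yw
    for i in range(0,n8,8): print(out[i:i+8])
    return (*P,a)
E
python3 - <<'E'
from h import *
p=plan(479,15,300,-np.pi/2)
c=camera("wrist"); save(c,"w0"); s=state(); print(w(c,[0,0,0])-s["tcp_pos"], np.array(c["R"])[2])
E
```

```text
[[np.float64(-2.9), np.float64(18.6), np.float64(-16.7), np.float64(0.017)], [np.float64(-2.9), np.float64(18.3), np.float64(-17.0), np.float64(0.017)], [np.float64(-2.9), np.float64(18.0), np.float64(-17.3), np.float64(0.017)], [np.float64(-2.9), np.float64(17.7), np.float64(-17.6), np.float64(0.017)], [np.float64(-2.9), np.float64(17.4), np.float64(-17.9), np.float64(0.017)], [np.float64(-2.9), np.float64(17.1), np.float64(-18.2), np.float64(0.017)], [np.float64(-2.8), np.float64(16.8), np.float64(-18.5), np.float64(0.017)], [np.float64(-2.9), np.float64(16.5), np.float64(-18.8), np.float64(0.017)]]
[[np.float64(-2.8), np.float64(16.2), np.float64(-19.1), np.float64(0.017)], [np.float64(-2.9), np.float64(15.8), np.float64(-19.3), np.float64(0.017)], [np.float64(-2.8), np.float64(15.5), np.float64(-19.6), np.float64(0.017)], [np.float64(-2.9), np.float64(15.2), np.float64(-19.9), np.float64(0.017)], [np.float64(-2.8), np.float64(14.8), np.float64(-20.1), np.float64(0.017)], [np.float64(-2.9), np.float64(14.5), np.float64(-20.4), np.float64(0.017)], [np.float64(-2.8), np.float64(14.1), np.float64(-20.6), np.float64(0.017)], [np.float64(-2.9), np.float64(13.8), np.float64(-20.8), np.float64(0.017)]]
[[np.float64(-2.8), np.float64(13.4), np.float64(-21.1), np.float64(0.016)], [np.float64(-2.9), np.float64(13.1), np.float64(-21.3), np.float64(0.017)], [np.float64(-2.8), np.float64(12.7), np.float64(-21.5), np.float64(0.016)], [np.float64(-2.9), np.float64(12.4), np.float64(-21.7), np.float64(0.017)], [np.float64(-2.8), np.float64(12.0), np.float64(-21.9), np.float64(0.016)], [np.float64(-2.9), np.float64(11.7), np.float64(-22.1), np.float64(0.017)], [np.float64(-2.8), np.float64(11.3), np.float64(-22.3), np.float64(0.016)], [np.float64(-2.9), np.float64(11.0), np.float64(-22.5), np.float64(0.017)]]
[ 72.76314943  30.85130501 142.94470441] [-0.28008    -0.11939314 -0.95252321]
```

View pics/w0.png

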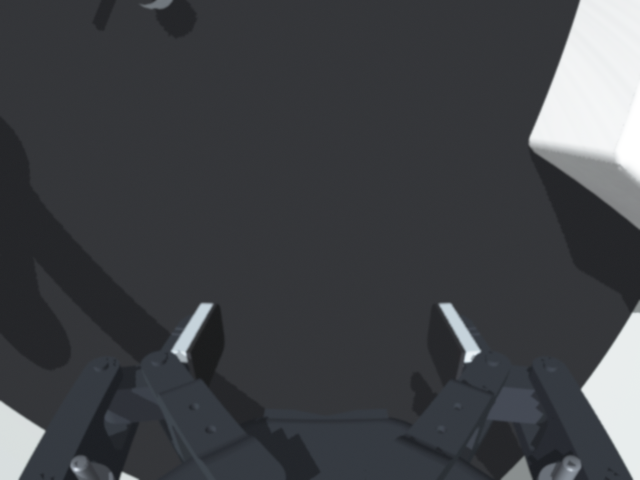

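```bash
cat >> h.py <<'E'
def plan(x,y,z,ph=None,p=None,st=38,g=None,n=None,pr=True):
    if p is None:
        s=state(); p=(*s["tcp_pos"],phi(s))
    cx,cy,cz,c=[float(v) for v in p]
    if ph is None: ph=c
    dph=(ph-c+np.pi)%(2*np.pi)-np.pi
    D=np.array([x-cx,y-cy,z-cz]); n8=n or int(8*max(1,np.ceil(max(np.linalg.norm(D)/st,abs(dph)/0.115)/8)))
    P=np.array([cx,cy,cz]); a=c; out=[]
    for i in range(n8):
        rem=np.array([x,y,z])-P; k=n8-i; d=rem/k
        tx=int(round(-d[2])); 
        yw=round(float(-((ph-a+np.pi)%(2*np.pi)-np.pi)/k),2)
        ty=int(round(-np.sin(a)*d[0]+np.cos(a)*d[1])); tz=int(round(np.cos(a)*d[0]+np.sin(a)*d[1]))
        out.append(([g] if g is not None else [])+[tx,ty,tz,yw])
        P=P+np.array([-np.sin(a)*ty+np.cos(a)*tz, np.cos(a)*ty+np.sin(a)*tz, -tx]); a-=yw
    if pr:
        for i in range(0,n8,8): print(str(out[i:i+8]).replace(" ",""))
    print("end",np.round(P),round(a,3))
    return (*P,a)
def look(tags,names=("top","scene")):
    for n in names:
        c=camera(n)
        for l in tags: print(n,l,[(round(d["conf"],2),np.round(w(c,d["position"])).tolist()) for d in tip_of(c,l)])
E
python3 - <<'E'
from h import *
p=plan(479,15,300,-np.pi/2,g=85)
E
```

```text
[[85,-4,28,-25,0.03],[85,-4,27,-26,0.02],[85,-4,27,-26,0.03],[85,-4,26,-27,0.02],[85,-4,25,-28,0.03],[85,-4,24,-28,0.02],[85,-4,24,-29,0.03],[85,-5,23,-30,0.02]]
[[85,-4,22,-30,0.03],[85,-5,21,-31,0.02],[85,-4,21,-31,0.03],[85,-5,20,-32,0.02],[85,-4,19,-32,0.03],[85,-5,19,-33,0.02],[85,-4,18,-33,0.03],[85,-5,16,-34,0.02]]
end [479.  15. 300.] -1.567
```

Call:
play_rows(moves=[[[85,-4,28,-25,0.03],[85,-4,27,-26,0.02],[85,-4,27,-26,0.03],[85,-4,26,-27,0.02],[85,-4,25,-28,0.03],[85,-4,24,-28,0.02],[85,-4,24,-29,0.03],[85,-5,23,-30,0.02]]], force=30)

```text
t: 2.32
tcp_pos: [352.9, -255.3, 264.6]
tool_rot: [[0.0, 0.98, 0.201], [-0.0, 0.201, -0.98], [-1.0, 0.0, 0.0]]
force: [0.1, -1.0, -0.2]
grip_width: 84.9
```

Call:
play_rows(moves=[[[85,-4,22,-30,0.03],[85,-5,21,-31,0.02],[85,-4,21,-31,0.03],[85,-5,20,-32,0.02],[85,-4,19,-32,0.03],[85,-5,19,-33,0.02],[85,-4,18,-33,0.03],[85,-5,16,-34,0.02]]])

```text
t: 2.98
tcp_pos: [479.3, 17.3, 300.6]
tool_rot: [[0.001, 1.0, 0.003], [-0.0, 0.003, -1.0], [-1.0, 0.001, 0.0]]
force: [1.1, -1.1, 0.9]
grip_width: 84.9
```

```bash
python3 - <<'E'
from h import *
s=state(); print(s["t"],s["tcp_pos"],phi(s),s["force"])
c=camera("wrist"); save(c,"w1")
for l in("pan_grip","pan_floor"): print(l,[(round(d["conf"],2),np.round(w(c,d["position"])).tolist()) for d in tip_of(c,l)])
E
```

```text
2.9833 [479.25091493  17.32958615 300.64940963] -1.5680449388660331 [ 1.09123069 -1.12507568  0.90820962]
pan_grip [(0.79, [477.0, 17.0, 233.0]), (0.41, [532.0, -362.0, 0.0])]
pan_floor [(0.75, [371.0, -279.0, 4.0]), (0.7, [477.0, 14.0, 230.0]), (0.6, [617.0, -38.0, 134.0]), (0.24, [653.0, 285.0, -1.0])]
```

View pics/w1.png

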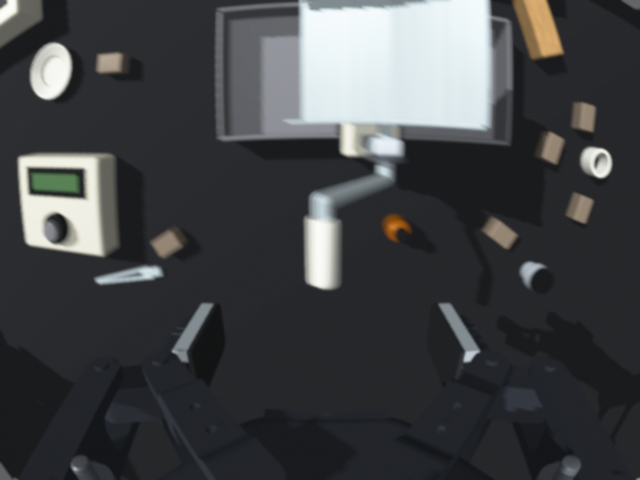

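The wrist view shows the white bar ahead of the fingers (px 322,250), centred between the jaws. I'll go down and close on it.

Call:
play_rows(moves=[[[85,15,-1,0,0],[85,20,0,0,0],[85,20,0,0,0],[85,20,0,0,0],[85,12,0,0,0],[60,0,0,0,0],[30,0,0,0,0],[10,0,0,0,0]]], force=30)

```text
t: 3.8
tcp_pos: [478.2, 14.6, 214.2]
tool_rot: [[0.001, 1.0, 0.003], [-0.001, 0.003, -1.0], [-1.0, 0.001, 0.001]]
force: [-0.3, 0.4, -0.8]
grip_width: 50.9
```

Call:
play_rows(moves=[[[10,0,0,0,0],[10,0,0,0,0],[10,0,0,0,0],[10,0,0,0,0],[10,0,0,0,0],[10,0,0,0,0],[10,0,0,0,0],[10,0,0,0,0]]])

```text
t: 4.47
tcp_pos: [478.3, 15.5, 214.2]
tool_rot: [[0.002, 1.0, 0.004], [-0.0, 0.004, -1.0], [-1.0, 0.002, 0.0]]
force: [-0.7, -0.4, 6.4]
grip_width: 15.1
```

```bash
python3 - <<'E'
from h import *
s=state(); print(s["t"],s["tcp_pos"],phi(s),s["force"],s["grip_width"])
c=camera("wrist"); save(c,"w2")
look(["pan_grip","station"])
E
```

```text
4.4667 [478.27914231  15.46119545 214.21211413] -1.5667150335767424 [-0.73104564 -0.42126493  6.36707947] 15.08158565463606
top pan_grip []
top station [(0.88, [618.0, -32.0, -0.0])]
scene pan_grip [(0.85, [480.0, 16.0, 234.0])]
scene station [(0.61, [614.0, -31.0, 1.0])]
```

View pics/w2.png

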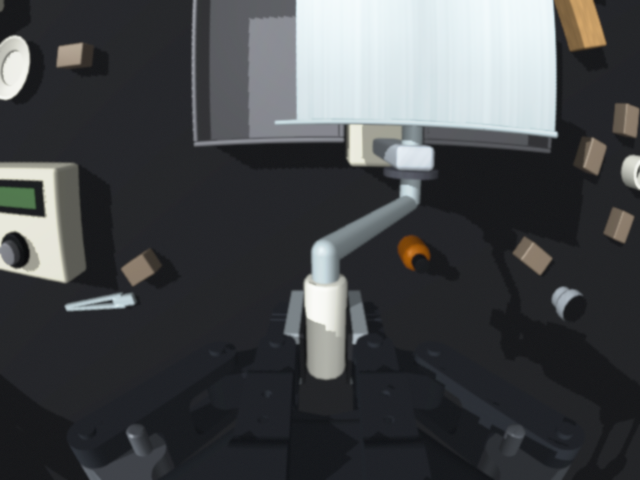

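Call:
play_rows(moves=[[[10,-2.8,0,5.5,0],[10,-2.4,0,5.7,0],[10,-2,0,5.8,0],[10,-1.6,0,6,0],[10,-1.3,0,6.1,0],[10,-0.9,0,6.1,0],[10,-0.6,0,6.2,0],[10,-0.2,0,6.2,0]]])

```text
t: 5.48
tcp_pos: [478.6, -29.9, 226.0]
tool_rot: [[0.002, 1.0, 0.004], [0.005, 0.004, -1.0], [-1.0, 0.002, -0.005]]
force: [0.0, 7.3, 6.8]
grip_width: 14.9
```

Call:
play_rows(moves=[[[10,0,0,0,0],[10,0,0,0,0],[10,0,0,0,0],[10,0,0,0,0],[10,0,0,0,0],[10,0,0,0,0],[10,0,0,0,0],[10,0,0,0,0]]])

```text
t: 6.15
tcp_pos: [478.7, -31.3, 225.8]
tool_rot: [[0.002, 1.0, 0.004], [0.002, 0.004, -1.0], [-1.0, 0.002, -0.002]]
force: [0.2, 3.5, 5.3]
grip_width: 14.8
```

```bash
python3 - <<'E'
from h import *
s=state(); print(s["t"],s["tcp_pos"],phi(s),s["force"],s["grip_width"])
c=camera("scene"); save(c,"s2"); c=camera("wrist"); save(c,"w3")
look(["pan_grip","pan_floor"])
E
```

```text
6.15 [478.6548768  -31.29693773 225.84158026] -1.5669789512223316 [0.1580593  3.45621517 5.32032647] 14.813888496207575
top pan_grip [(0.64, [471.0, -347.0, -1.0])]
top pan_floor [(0.73, [615.0, -35.0, 135.0])]
scene pan_grip [(0.57, [479.0, -30.0, 248.0])]
scene pan_floor [(0.75, [614.0, -30.0, 135.0]), (0.55, [410.0, 215.0, -2.0])]
```

View pics/w3.png

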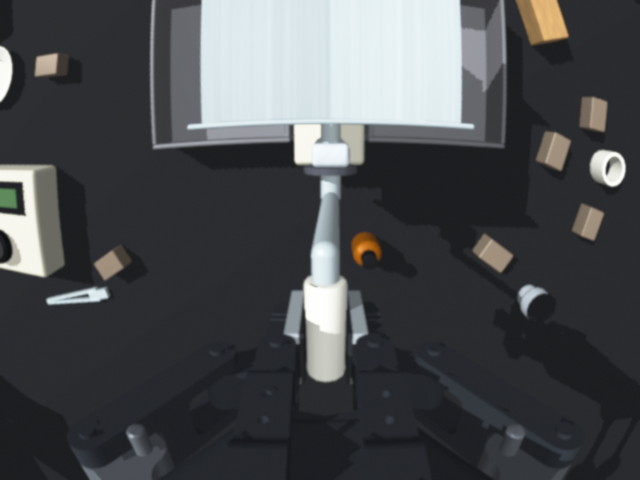

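```bash
cat >> h.py <<'E'
def fback(c,u,v,z):
    f=240/np.tan(np.radians(c["fov_y"])/2); R=np.array(c["R"]); t=np.array(c["t"])
    a=np.array([u-c["cx"],v-c["cy"]]); r=np.linalg.norm(a); th=r/f
    d=R.T@np.array([*(a/r*np.sin(th)),np.cos(th)]); o=-R.T@t
    return o+d*(z-o[2])/d[2]
E
python3 - <<'E'
from h import *
c=camera("wrist"); print(c["fov_y"],c["cx"],c["cy"])
for u,v,z in [(201,124,143),(461,124,143),(331,150,145),(331,131,145),(325,290,253),(325,375,253),(155,145,45),(505,146,45),(189,128,169),(473,125,169)]: print(u,v,np.round(fback(c,u,v,z),1))
c=camera("top"); save(c,"t3"); im=np.array(c["frame"])[150:260,250:430,::-1]; cv2.imwrite("pics/t3z.png",cv2.resize(im,None,fx=4,fy=4,interpolation=cv2.INTER_CUBIC))
E
```

```text
65.70646984690485 325.4446364439837 238.4166686042508
201 124 [559.9  46.7 143. ]
461 124 [ 561.  -115.3  143. ]
331 150 [541.8 -34.  145. ]
331 131 [553.3 -33.9 145. ]
325 290 [501.9 -30.8 253. ]
325 375 [464.6 -30.9 253. ]
155 145 [544.9 127.6  45. ]
505 146 [ 545.8 -198.2   45. ]
189 128 [557.9  45.  169. ]
473 125 [ 560.6 -112.9  169. ]
```

View pics/t3z.png

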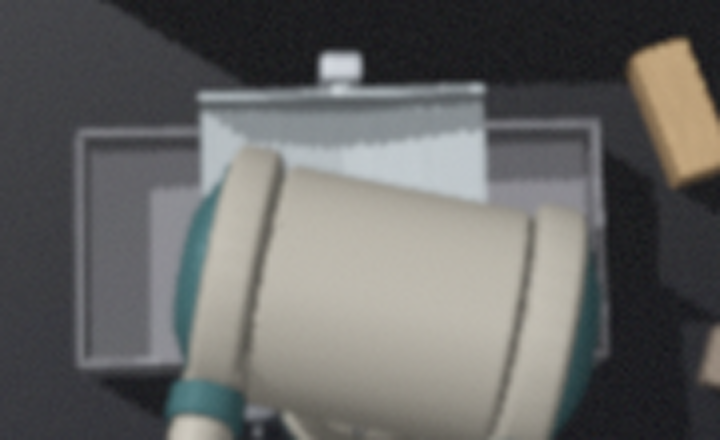

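Call:
play_rows(moves=[[[10,0,0,2,0],[10,0,0,1,0],[10,0,0,0,0],[10,0,0,0,0],[10,0,0,0,0],[10,0,0,0,0],[10,0,0,0,0],[10,0,0,0,0]]])

```text
t: 7.32
tcp_pos: [478.7, -33.4, 226.0]
tool_rot: [[0.002, 1.0, 0.004], [0.004, 0.004, -1.0], [-1.0, 0.002, -0.004]]
force: [0.9, 5.3, 6.5]
grip_width: 15.0
```

Call:
play_rows(moves=[[[40,0,0,0,0],[40,0,0,0,0],[40,0,0,0,0],[40,0,0,0,0],[40,0,0,0,0],[40,-20,0,0,0],[40,-25,0,0,0],[40,-25,0,0,0]]])

```text
t: 7.98
tcp_pos: [477.4, -35.3, 295.2]
tool_rot: [[-0.002, 1.0, 0.004], [0.0, 0.004, -1.0], [-1.0, -0.002, -0.0]]
force: [0.5, -0.2, 0.0]
grip_width: 39.9
```

```bash
python3 - <<'E'
from h import *
s=state(); print(s["t"],s["tcp_pos"],phi(s),s["force"],s["grip_width"])
c=camera("wrist"); save(c,"w4")
for l in("pan_grip","billet1"): print(l,[(round(d["conf"],2),np.round(w(c,d["position"])).tolist()) for d in tip_of(c,l)])
look(["pan_grip","billet1"])
E
```

```text
7.9833 [477.37067753 -35.25681254 295.16834852] -1.567166418454441 [ 0.51310073 -0.16114087  0.00281143] 39.90605740151071
pan_grip [(0.81, [480.0, -35.0, 246.0])]
billet1 [(0.94, [652.0, 287.0, -0.0]), (0.93, [427.0, -217.0, 1.0]), (0.73, [594.0, -333.0, 1.0]), (0.72, [462.0, -342.0, -2.0]), (0.68, [415.0, 221.0, -1.0]), (0.59, [544.0, -279.0, 1.0])]
top pan_grip [(0.42, [474.0, 370.0, -4.0])]
top billet1 [(0.72, [419.0, 218.0, -5.0]), (0.64, [472.0, -348.0, -3.0]), (0.63, [656.0, 281.0, -1.0]), (0.58, [546.0, -283.0, 2.0]), (0.55, [428.0, -217.0, 4.0]), (0.49, [595.0, -338.0, -2.0])]
scene pan_grip [(0.59, [480.0, -31.0, 248.0]), (0.53, [410.0, 213.0, -2.0])]
scene billet1 [(0.79, [592.0, -334.0, -1.0]), (0.77, [544.0, -277.0, -2.0]), (0.72, [430.0, -216.0, 5.0]), (0.52, [464.0, -344.0, 0.0]), (0.47, [653.0, 289.0, -1.0])]
```

View pics/w4.png

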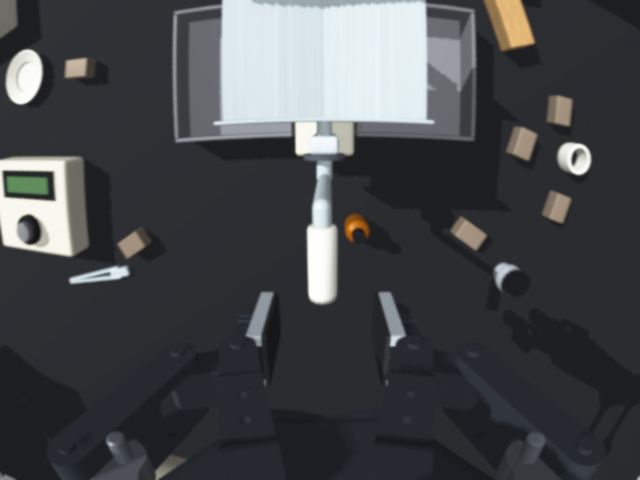

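```bash
cat >> h.py <<'E'
def rect(c,x,y,name,half=60,z=22,s=4,fish=True):
    """top-down rectified picture of plane z: image col -> world -y? here col = x increasing right, row = y decreasing down"""
    n=int(2*half*s); g=np.arange(n)/s-half
    X=np.stack(np.broadcast_arrays((x+g)[None,:],(y-g)[:,None],np.float64(z)),-1)
    P=X@np.array(c["R"]).T+np.array(c["t"]); f=240/np.tan(np.radians(c["fov_y"])/2)
    rho=np.hypot(P[...,0],P[...,1])
    if fish: k=f*np.arctan2(rho,P[...,2])/np.maximum(rho,1e-9)
    else: k=f/P[...,2]
    im=np.ascontiguousarray(np.array(c["frame"])[:,:,::-1])
    r=cv2.remap(im,(c["cx"]+k*P[...,0]).astype(np.float32),(c["cy"]+k*P[...,1]).astype(np.float32),cv2.INTER_CUBIC)
    cv2.imwrite(f"pics/{name}_raw.png",r)
    b,gg,rr=[r[...,i].astype(int) for i in range(3)]
    m=((rr-b>12)&(rr>55)).astype(np.uint8); m=cv2.morphologyEx(m,cv2.MORPH_OPEN,np.ones((5,5)))
    N,L,S,C=cv2.connectedComponentsWithStats(m)
    res=[]
    for i in range(1,N):
        if S[i,4]<200*s*s/2: continue
        q=cv2.findContours((L==i).astype(np.uint8),cv2.RETR_EXTERNAL,cv2.CHAIN_APPROX_NONE)[0][0]
        bx=cv2.minAreaRect(q); pts=cv2.boxPoints(bx); cv2.drawContours(r,[pts.astype(int)],0,(0,255,0),1)
        e=[pts[1]-pts[0],pts[2]-pts[1]]; l=[np.linalg.norm(v) for v in e]; j=int(np.argmax(l))
        ang=np.arctan2(-e[j][1],e[j][0]); ang=(ang+np.pi/2)%np.pi-np.pi/2
        res.append((round(x-half+bx[0][0]/s,1),round(y+half-bx[0][1]/s,1),round(max(l)/s,1),round(min(l)/s,1),round(float(ang),3),int(r[L==i].mean())))
    cv2.imwrite(f"pics/{name}.png",r); print(res); return res
E
python3 - <<'E'
from h import *
p=plan(428-10,-217,170,-np.pi/2,g=60)
c=camera("wrist"); 
for i,(x,y) in enumerate([(428,-217),(462,-345),(594,-335),(545,-280),(653,286),(415,217)]): rect(c,x,y,f"r{i}",half=35)
c=camera("top")
for i,(x,y) in enumerate([(428,-217),(462,-345),(594,-335),(545,-280),(653,286),(415,217)]): rect(c,x,y,f"rt{i}",half=35,fish=False)
a=np.vstack([np.hstack([cv2.resize(cv2.imread(f"pics/{k}{i}.png"),(200,200)) for i in (0,1,3)]) for k in("r","rt")]); cv2.imwrite("pics/m.png",a)
E
```

```text
[[60,15,-8,23,0.0],[60,16,-7,23,0.0],[60,15,-8,23,0.0],[60,16,-7,23,0.0],[60,15,-8,22,0.0],[60,16,-7,23,0.0],[60,15,-8,22,0.0],[60,16,-7,23,0.0]]
end [ 418. -217.  170.] -1.567
[(430.7, -210.0, np.float32(47.3), np.float32(25.8), 1.007, 131)]
[(468.0, -337.3, np.float32(40.6), np.float32(38.0), 1.318, 126)]
[(593.7, -327.8, np.float32(39.1), np.float32(38.2), 1.521, 125)]
[(546.3, -272.6, np.float32(38.6), np.float32(36.2), -0.282, 129)]
[(650.5, 279.7, np.float32(48.8), np.float32(26.3), 1.473, 147)]
[(416.6, 213.0, np.float32(48.8), np.float32(26.0), -1.068, 120)]
[(428.2, -214.7, np.float32(39.9), np.float32(27.4), 1.001, 126)]
[(466.0, -343.8, np.float32(39.5), np.float32(30.7), -0.239, 122)]
[(592.8, -334.0, np.float32(39.5), np.float32(30.2), -0.072, 120)]
[(544.6, -277.6, np.float32(39.7), np.float32(29.0), -0.275, 122)]
[(649.4, 282.2, np.float32(39.2), np.float32(27.2), 1.493, 126)]
[(413.3, 215.0, np.float32(38.6), np.float32(27.4), -1.065, 126)]
```

View pics/m.png

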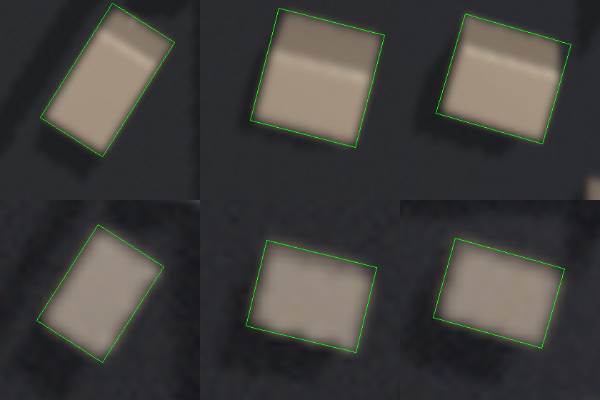

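Both views agree on the billets' yaw. I'll pick A first.

```bash
python3 - <<'E'
from h import *
p=plan(428,-217,120,-0.57,g=55,n=16)
E
```

```text
[[55,11,-3,11,-0.06],[55,11,-4,11,-0.06],[55,11,-4,11,-0.06],[55,11,-5,11,-0.06],[55,11,-6,10,-0.06],[55,11,-6,10,-0.06],[55,11,-7,10,-0.06],[55,11,-8,9,-0.06]]
[[55,11,-8,9,-0.06],[55,11,-9,8,-0.07],[55,11,-9,7,-0.06],[55,11,-9,7,-0.07],[55,11,-10,6,-0.06],[55,10,-10,6,-0.07],[55,11,-11,5,-0.06],[55,10,-11,4,-0.07]]
end [ 428. -217.  120.] -0.567
```

Call:
play_rows(moves=[[[40,-2,-3,11,-0.06],[40,-2,-4,11,-0.06],[40,0,-4,11,-0.06],[40,0,-5,11,-0.06],[40,0,-6,10,-0.06],[40,0,-6,10,-0.06],[40,4,-7,10,-0.06],[40,8,-8,9,-0.06]]])

```text
t: 9.2
tcp_pos: [453.9, -127.1, 287.5]
tool_rot: [[0.002, 0.884, 0.468], [-0.001, 0.468, -0.884], [-1.0, 0.001, 0.001]]
force: [0.8, 0.6, -0.2]
grip_width: 39.9
```

Call:
play_rows(moves=[[[55,16,-8,9,-0.06],[55,21,-9,8,-0.07],[55,21,-9,7,-0.06],[55,22,-9,7,-0.07],[55,22,-10,6,-0.06],[55,22,-10,6,-0.07],[55,22,-11,5,-0.06],[55,21,-11,4,-0.07]]])

```text
t: 9.87
tcp_pos: [428.2, -217.4, 118.8]
tool_rot: [[-0.0, 0.534, 0.845], [0.0, 0.845, -0.534], [-1.0, -0.0, -0.0]]
force: [0.2, -0.1, -0.8]
grip_width: 55.1
```

```bash
cat >> h.py <<'E'
def hov(x,y,name):
    s=state(); print(round(s["t"],2),np.round(s["tcp_pos"],1),round(phi(s),3),np.round(s["force"],1),round(s["grip_width"],1))
    c=camera("wrist"); r=rect(c,x,y,name,half=40)
    ds=[(round(d["conf"],2),np.round(w(c,d["position"])).tolist()) for d in tip_of(c,"billet1")]
    print([d for d in ds if np.hypot(d[1][0]-x,d[1][1]-y)<60])
E
python3 - <<'E'
from h import *
hov(428,-217,"hA")
E
```

```text
9.87 [ 428.2 -217.4  118.8] -0.564 [ 0.2 -0.1 -0.8] 55.1
[(429.5, -212.5, np.float32(41.5), np.float32(25.2), 1.021, 219)]
[(0.71, [429.0, -216.0, -0.0])]
```

View pics/hA.png

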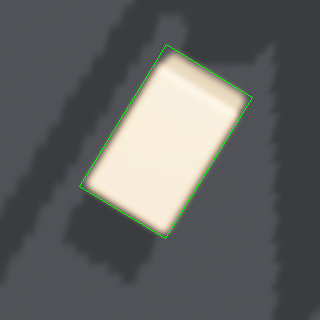

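Call:
play_rows(moves=[[[45,20,2,-1,-0.01],[45,25,0,0,0],[45,25,0,0,0],[45,25,0,0,0],[45,15,0,0,0],[45,5,0,0,0],[30,0,0,0,0],[15,0,0,0,0]]], force=50)

```text
t: 10.63
tcp_pos: [429.7, -214.9, 6.2]
tool_rot: [[0.001, 0.529, 0.849], [-0.001, 0.849, -0.529], [-1.0, 0.0, 0.001]]
force: [-2.0, 2.2, 2.5]
grip_width: 22.9
```

Call:
play_rows(moves=[[[15,0,0,0,0],[15,0,0,0,0],[15,0,0,0,0],[15,0,0,0,0],[15,0,0,0,0],[15,-20,0,0,0],[15,-30,0,0,0],[15,-30,0,0,0]]])

```text
t: 11.3
tcp_pos: [427.9, -214.2, 85.4]
tool_rot: [[-0.002, 0.529, 0.849], [0.002, 0.849, -0.529], [-1.0, 0.0, -0.003]]
force: [1.3, -0.4, 0.0]
grip_width: 22.5
```

```bash
python3 - <<'E'
from h import *
s=state(); print(round(s["t"],2),np.round(s["tcp_pos"],1),round(phi(s),3),np.round(s["force"],1),round(s["grip_width"],1))
c=camera("wrist"); save(c,"w5")
p=plan(588,-170,230,-1.57,g=15)
plan(588,-84,200,-1.57,g=15,p=p)
E
```

```text
11.3 [ 427.9 -214.2   85.4] -0.557 [ 1.3 -0.4  0. ] 22.5
[[15,-9,8,7,0.06],[15,-9,8,6,0.06],[15,-9,8,6,0.06],[15,-9,9,5,0.06],[15,-9,9,5,0.06],[15,-9,9,4,0.06],[15,-8,10,4,0.07],[15,-9,10,3,0.06]]
[[15,-8,10,2,0.07],[15,-9,10,2,0.06],[15,-8,10,1,0.07],[15,-9,10,0,0.06],[15,-8,10,0,0.07],[15,-9,10,-1,0.06],[15,-8,10,-2,0.07],[15,-9,10,-2,0.06]]
end [ 588. -170.  230.] -1.567
[[15,4,0,-11,0.0],[15,4,0,-11,0.0],[15,4,0,-11,0.0],[15,4,0,-11,0.0],[15,4,0,-10,0.0],[15,3,0,-11,0.0],[15,4,0,-10,0.0],[15,3,0,-11,0.0]]
end [588. -84. 200.] -1.567
```

View pics/w5.png

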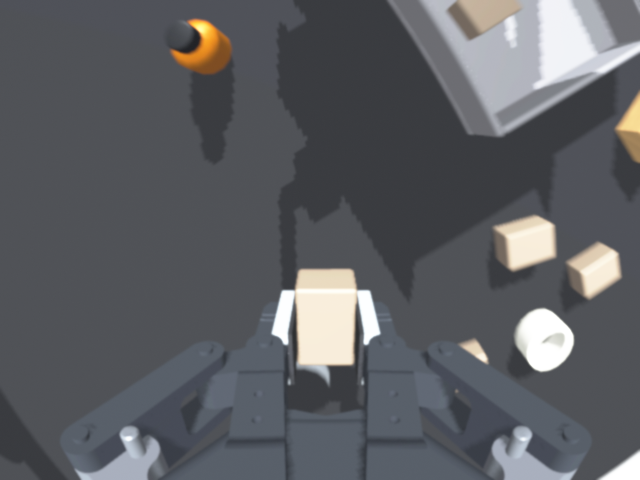

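Call:
play_rows(moves=[[[15,-9,8,7,0.06],[15,-9,8,6,0.06],[15,-9,8,6,0.06],[15,-9,9,5,0.06],[15,-9,9,5,0.06],[15,-9,9,4,0.06],[15,-8,10,4,0.07],[15,-9,10,3,0.06]]])

```text
t: 12.02
tcp_pos: [507.8, -191.1, 156.2]
tool_rot: [[-0.0, 0.868, 0.497], [0.0, 0.497, -0.868], [-1.0, -0.0, -0.0]]
force: [0.2, -0.5, -0.5]
grip_width: 22.5
```

Call:
play_rows(moves=[[[15,-8,10,2,0.07],[15,-9,10,2,0.06],[15,-8,10,1,0.07],[15,-9,10,0,0.06],[15,-8,10,0,0.07],[15,-9,10,-1,0.06],[15,-8,10,-2,0.07],[15,-9,10,-2,0.06]]])

```text
t: 12.68
tcp_pos: [585.1, -167.5, 224.1]
tool_rot: [[-0.001, 1.0, 0.0], [0.0, 0.0, -1.0], [-1.0, -0.001, -0.0]]
force: [-0.5, 0.1, 0.2]
grip_width: 22.4
```

Call:
play_rows(moves=[[[15,4,0,-11,0.0],[15,4,0,-11,0.0],[15,4,0,-11,0.0],[15,4,0,-11,0.0],[15,4,0,-10,0.0],[15,3,0,-11,0.0],[15,4,0,-10,0.0],[15,3,0,-11,0.0]]])

```text
t: 13.35
tcp_pos: [584.4, -80.8, 193.5]
tool_rot: [[-0.0, 1.0, 0.004], [-0.0, 0.004, -1.0], [-1.0, -0.0, 0.0]]
force: [0.0, 0.4, 0.3]
grip_width: 22.5
```

```bash
python3 - <<'E'
from h import *
s=state(); print(round(s["t"],2),np.round(s["tcp_pos"],1),round(phi(s),3),np.round(s["force"],1),round(s["grip_width"],1))
c=camera("wrist"); save(c,"w6")
E
```

```text
13.35 [584.4 -80.8 193.5] -1.567 [0.  0.4 0.3] 22.5
```

View pics/w6.png

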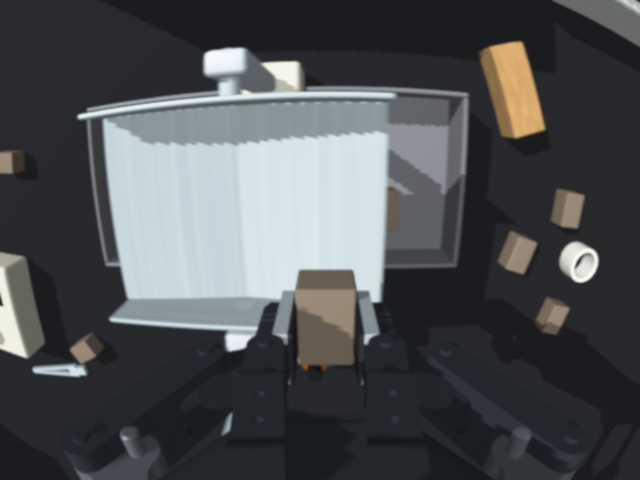

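Call:
play_rows(moves=[[[15,8,3,2,0],[15,10,2,1,0],[15,10,0,0,0],[15,10,0,0,0],[15,6,0,0,0],[15,0,0,0,0],[15,0,0,0,0],[36,0,0,0,0]]])

```text
t: 14.07
tcp_pos: [589.9, -85.1, 150.3]
tool_rot: [[0.0, 1.0, 0.003], [-0.0, 0.003, -1.0], [-1.0, 0.0, 0.0]]
force: [-0.0, 0.5, 0.4]
grip_width: 33.5
```

Call:
play_rows(moves=[[[36,0,0,0,0],[36,0,0,0,0],[36,0,0,0,0],[36,-15,0,0,0],[36,-30,0,0,0],[36,-30,0,0,0],[36,-20,0,0,0],[36,0,0,0,0]]])

```text
t: 14.73
tcp_pos: [592.5, -85.5, 250.7]
tool_rot: [[0.01, 1.0, 0.004], [-0.003, 0.004, -1.0], [-1.0, 0.01, 0.003]]
force: [-0.0, -0.1, 0.5]
grip_width: 36.2
```

```bash
python3 - <<'E'
from h import *
s=state(); print(round(s["t"],2),np.round(s["tcp_pos"],1),round(phi(s),3),np.round(s["force"],1),round(s["grip_width"],1))
c=camera("wrist"); save(c,"w7")
rect(c,594,-335,"q0",half=45); rect(c,545,-280,"q1",half=40); 
look(["billet1"],("top","wrist"))
p=plan(545,-282,120,-1.85,g=45)
E
```

```text
14.73 [592.5 -85.5 250.7] -1.567 [-0.  -0.1  0.5] 36.2
[(594.6, -328.0, np.float32(38.9), np.float32(38.1), -0.071, 131)]
[(547.6, -272.5, np.float32(39.1), np.float32(36.4), -0.294, 134)]
top billet1 [(0.71, [597.0, -337.0, -1.0]), (0.63, [472.0, -345.0, -2.0]), (0.57, [541.0, -284.0, 1.0]), (0.56, [418.0, 221.0, -1.0]), (0.55, [592.0, -87.0, 141.0]), (0.46, [653.0, 284.0, -3.0])]
wrist billet1 [(0.92, [648.0, 286.0, 2.0]), (0.77, [596.0, -334.0, 4.0]), (0.77, [415.0, 220.0, -1.0]), (0.76, [590.0, -85.0, 141.0]), (0.67, [462.0, -342.0, 1.0]), (0.65, [543.0, -276.0, 0.0])]
[[45,15,-6,25,0.04],[45,16,-5,25,0.03],[45,15,-4,25,0.04],[45,16,-3,25,0.03],[45,15,-2,25,0.04],[45,16,-1,25,0.03],[45,15,0,25,0.04],[45,16,1,25,0.03]]
end [ 545. -282.  120.] -1.847
```

View pics/w7.png

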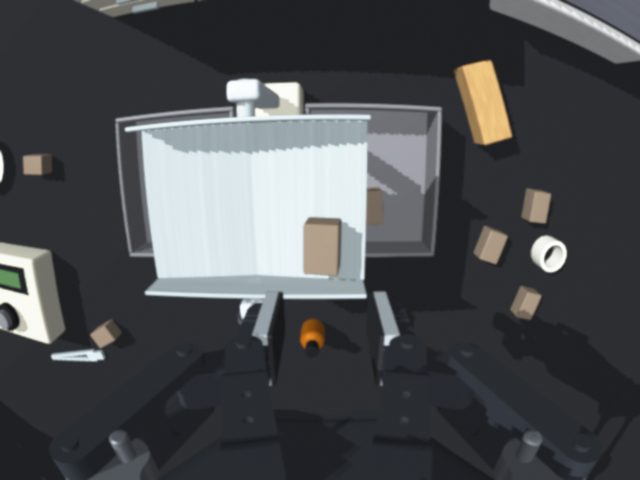

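A is in the pan (px 322,246). Next is D.

Call:
play_rows(moves=[[[45,15,-6,25,0.04],[45,16,-5,25,0.03],[45,15,-4,25,0.04],[45,16,-3,25,0.03],[45,15,-2,25,0.04],[45,16,-1,25,0.03],[45,15,0,25,0.04],[45,16,1,25,0.03]]])

```text
t: 15.65
tcp_pos: [544.4, -282.4, 118.9]
tool_rot: [[-0.002, 0.962, -0.274], [0.001, -0.274, -0.962], [-1.0, -0.003, -0.001]]
force: [0.3, -0.1, 0.0]
grip_width: 45.1
```

```bash
python3 - <<'E'
from h import *
hov(545,-280,"hD")
E
```

```text
15.65 [ 544.4 -282.4  118.9] -1.849 [ 0.3 -0.1  0. ] 45.1
[(547.6, -280.5, np.float32(41.3), np.float32(28.4), -0.297, 183)]
[(0.73, [546.0, -276.0, -0.0])]
```

View pics/hD.png

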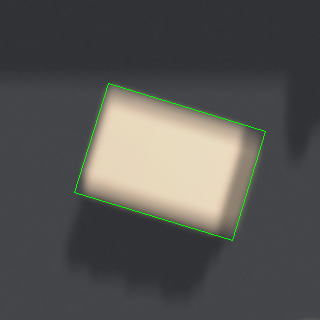

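Call:
play_rows(moves=[[[45,20,0,-3,0.02],[45,25,0,0,0],[45,25,0,0,0],[45,25,0,0,0],[45,15,0,0,0],[45,5,0,0,0],[30,0,0,0,0],[15,0,0,0,0]]])

```text
t: 16.42
tcp_pos: [546.8, -278.6, 6.4]
tool_rot: [[0.0, 0.957, -0.291], [0.0, -0.291, -0.957], [-1.0, 0.0, -0.0]]
force: [-1.1, 1.0, 0.5]
grip_width: 22.6
```

Call:
play_rows(moves=[[[15,0,0,0,0],[15,0,0,0,0],[15,0,0,0,0],[15,0,0,0,0],[15,0,0,0,0],[15,-20,0,0,0],[15,-30,0,0,0],[15,-30,0,0,0]]])

```text
t: 17.08
tcp_pos: [545.6, -278.4, 86.1]
tool_rot: [[-0.002, 0.956, -0.292], [0.002, -0.292, -0.956], [-1.0, -0.003, -0.001]]
force: [0.4, -0.3, -0.6]
grip_width: 22.7
```

```bash
python3 - <<'E'
from h import *
s=state(); print(round(s["t"],2),np.round(s["tcp_pos"],1),round(phi(s),3),np.round(s["force"],1),round(s["grip_width"],1))
p=plan(644,-170,215,-1.57,g=15,n=8)
plan(644,-84,195,-1.57,g=15,p=p)
E
```

```text
17.08 [ 545.6 -278.4   86.1] -1.867 [ 0.4 -0.3 -0.6] 22.7
[[15,-16,8,-17,-0.04],[15,-16,8,-16,-0.04],[15,-16,9,-16,-0.04],[15,-16,10,-15,-0.04],[15,-16,10,-15,-0.03],[15,-16,11,-15,-0.04],[15,-16,11,-14,-0.03],[15,-17,12,-14,-0.04]]
end [ 644. -170.  215.] -1.567
[[15,3,0,-11,0.0],[15,2,0,-11,0.0],[15,3,0,-11,0.0],[15,2,0,-11,0.0],[15,3,0,-11,0.0],[15,2,0,-10,0.0],[15,3,0,-11,0.0],[15,2,1,-10,0.0]]
end [644. -84. 195.] -1.567
```

Call:
play_rows(moves=[[[15,-16,8,-17,-0.04],[15,-16,8,-16,-0.04],[15,-16,9,-16,-0.04],[15,-16,10,-15,-0.04],[15,-16,10,-15,-0.03],[15,-16,11,-15,-0.04],[15,-16,11,-14,-0.03],[15,-17,12,-14,-0.04]]])

```text
t: 17.75
tcp_pos: [644.5, -170.0, 215.9]
tool_rot: [[-0.0, 1.0, 0.005], [0.0, 0.005, -1.0], [-1.0, -0.0, -0.0]]
force: [0.2, -0.3, 0.3]
grip_width: 22.5
```

Call:
play_rows(moves=[[[15,3,0,-11,0.0],[15,2,0,-11,0.0],[15,3,0,-11,0.0],[15,2,0,-11,0.0],[15,3,0,-11,0.0],[15,2,0,-10,0.0],[15,3,0,-11,0.0],[15,2,1,-10,0.0]]])

```text
t: 18.42
tcp_pos: [644.6, -83.7, 194.4]
tool_rot: [[-0.001, 1.0, 0.004], [0.0, 0.004, -1.0], [-1.0, -0.001, -0.0]]
force: [-0.4, -0.6, 0.1]
grip_width: 22.7
```

Call:
play_rows(moves=[[[15,8,0,0,0],[15,10,0,0,0],[15,10,0,0,0],[15,10,0,0,0],[15,7,0,0,0],[15,0,0,0,0],[15,0,0,0,0],[36,0,0,0,0]]])

```text
t: 19.08
tcp_pos: [645.4, -85.2, 150.3]
tool_rot: [[0.0, 1.0, 0.003], [-0.0, 0.003, -1.0], [-1.0, 0.0, 0.0]]
force: [-0.4, 0.3, -0.4]
grip_width: 33.7
```

Call:
play_rows(moves=[[[36,0,0,0,0],[36,0,0,0,0],[36,0,0,0,0],[36,-15,0,0,0],[36,-30,0,0,0],[36,-30,0,0,0],[36,-20,0,0,0],[36,0,0,0,0]]])

```text
t: 19.75
tcp_pos: [647.8, -85.4, 251.2]
tool_rot: [[0.011, 1.0, 0.004], [-0.003, 0.004, -1.0], [-1.0, 0.011, 0.003]]
force: [1.5, -0.5, 0.4]
grip_width: 35.8
```

```bash
python3 - <<'E'
from h import *
s=state(); print(round(s["t"],2),np.round(s["tcp_pos"],1),round(phi(s),3),np.round(s["force"],1),round(s["grip_width"],1))
c=camera("wrist"); save(c,"w8")
look(["billet1"],("wrist",))
p=plan(594,-336,120,-1.642,g=45)
E
```

```text
19.75 [647.8 -85.4 251.2] -1.567 [ 1.5 -0.5  0.4] 35.8
wrist billet1 [(0.97, [643.0, -85.0, 139.0]), (0.92, [596.0, -334.0, 3.0]), (0.88, [463.0, -344.0, 0.0]), (0.77, [590.0, -87.0, 140.0]), (0.77, [415.0, 220.0, 4.0]), (0.69, [653.0, 288.0, 1.0]), (0.31, [588.0, -133.0, 1.0])]
[[45,16,-6,31,0.01],[45,16,-6,32,0.01],[45,15,-6,31,0.01],[45,16,-6,32,0.01],[45,15,-5,32,0.01],[45,16,-5,32,0.01],[45,15,-5,31,0.01],[45,16,-4,32,0.01]]
end [ 594. -336.  120.] -1.647
```

View pics/w8.png

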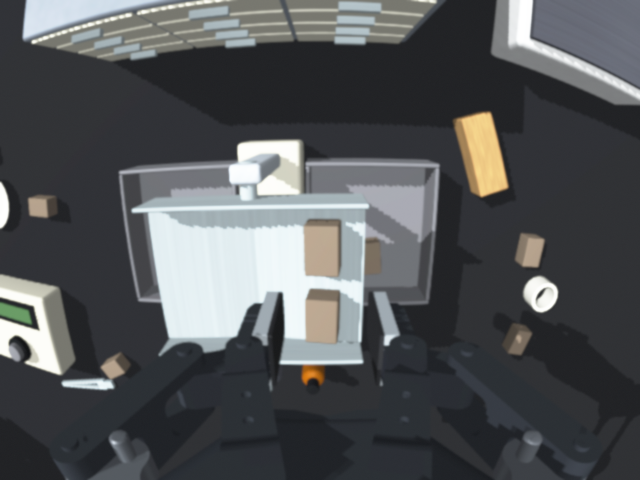

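A and D are side by side in the pan. Next is C.

Call:
play_rows(moves=[[[45,16,-6,31,0.01],[45,16,-6,32,0.01],[45,15,-6,31,0.01],[45,16,-6,32,0.01],[45,15,-5,32,0.01],[45,16,-5,32,0.01],[45,15,-5,31,0.01],[45,16,-4,32,0.01]]])

```text
t: 20.57
tcp_pos: [592.5, -336.9, 117.3]
tool_rot: [[-0.003, 0.997, -0.077], [0.002, -0.077, -0.997], [-1.0, -0.003, -0.002]]
force: [0.8, 0.4, -0.3]
grip_width: 45.2
```

```bash
python3 - <<'E'
from h import *
hov(594,-336,"hC")
E
```

```text
20.57 [ 592.5 -336.9  117.3] -1.647 [ 0.8  0.4 -0.3] 45.2
[(596.0, -337.3, np.float32(41.2), np.float32(30.0), -0.07, 203)]
[(0.91, [598.0, -333.0, 5.0])]
```

View pics/hC.png

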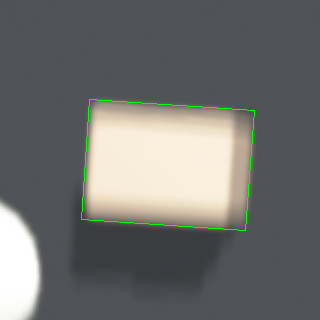

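Call:
play_rows(moves=[[[45,20,1,0,0],[45,25,0,0,0],[45,25,0,0,0],[45,25,0,0,0],[45,13,0,0,0],[45,4,0,0,0],[30,0,0,0,0],[15,0,0,0,0]]])

```text
t: 21.33
tcp_pos: [595.4, -336.1, 8.1]
tool_rot: [[-0.0, 0.997, -0.076], [0.0, -0.076, -0.997], [-1.0, -0.0, -0.0]]
force: [0.5, 0.7, -0.7]
grip_width: 22.8
```

Call:
play_rows(moves=[[[15,0,0,0,0],[15,0,0,0,0],[15,0,0,0,0],[15,0,0,0,0],[15,0,0,0,0],[15,-20,0,0,0],[15,-30,0,0,0],[15,-30,0,0,0]]])

```text
t: 22.0
tcp_pos: [594.4, -335.9, 87.9]
tool_rot: [[-0.002, 0.997, -0.076], [0.002, -0.076, -0.997], [-1.0, -0.003, -0.001]]
force: [0.3, -0.1, -0.7]
grip_width: 22.6
```

```bash
python3 - <<'E'
from h import *
s=state(); print(round(s["t"],2),np.round(s["tcp_pos"],1),round(phi(s),3),np.round(s["force"],1),round(s["grip_width"],1))
p=plan(589,-180,215,-1.57,g=15,n=8)
plan(589,-34,195,-1.57,g=15,p=p)
E
```

```text
22.0 [ 594.4 -335.9   87.9] -1.647 [ 0.3 -0.1 -0.7] 22.6
[[15,-16,-2,-19,-0.01],[15,-16,-2,-19,-0.01],[15,-16,-2,-20,-0.01],[15,-16,-2,-19,-0.01],[15,-16,-1,-20,-0.01],[15,-16,-1,-19,-0.01],[15,-16,-1,-20,-0.01],[15,-15,-1,-20,-0.01]]
end [ 589. -180.  215.] -1.567
[[15,2,0,-18,0.0],[15,3,0,-18,0.0],[15,2,0,-18,0.0],[15,3,0,-18,0.0],[15,2,0,-18,0.0],[15,3,0,-19,0.0],[15,2,0,-18,0.0],[15,3,1,-19,0.0]]
end [589. -34. 195.] -1.567
```

Call:
play_rows(moves=[[[15,-16,-2,-19,-0.01],[15,-16,-2,-19,-0.01],[15,-16,-2,-20,-0.01],[15,-16,-2,-19,-0.01],[15,-16,-1,-20,-0.01],[15,-16,-1,-19,-0.01],[15,-16,-1,-20,-0.01],[15,-15,-1,-20,-0.01]]])

```text
t: 22.67
tcp_pos: [589.4, -178.7, 216.4]
tool_rot: [[0.001, 1.0, 0.005], [-0.0, 0.005, -1.0], [-1.0, 0.001, 0.0]]
force: [0.8, 0.9, -0.3]
grip_width: 22.4
```

Call:
play_rows(moves=[[[15,2,0,-18,0.0],[15,3,0,-18,0.0],[15,2,0,-18,0.0],[15,3,0,-18,0.0],[15,2,0,-18,0.0],[15,3,0,-19,0.0],[15,2,0,-18,0.0],[15,3,1,-19,0.0]]])

```text
t: 23.33
tcp_pos: [589.7, -32.9, 195.5]
tool_rot: [[0.0, 1.0, 0.004], [-0.0, 0.004, -1.0], [-1.0, 0.0, 0.0]]
force: [-0.2, -0.5, -0.6]
grip_width: 22.7
```

Call:
play_rows(moves=[[[15,8,0,1,0],[15,12,0,0,0],[15,12,0,0,0],[15,11,0,0,0],[15,7,0,0,0],[15,0,0,0,0],[15,0,0,0,0],[36,0,0,0,0]]])

```text
t: 24.0
tcp_pos: [590.5, -35.4, 145.6]
tool_rot: [[0.001, 1.0, 0.004], [-0.0, 0.004, -1.0], [-1.0, 0.001, 0.0]]
force: [0.9, 0.8, 0.7]
grip_width: 33.3
```

Call:
play_rows(moves=[[[36,0,0,0,0],[36,0,0,0,0],[36,0,0,0,0],[36,-15,0,0,0],[36,-30,0,0,0],[36,-30,0,0,0],[36,-25,0,0,0],[36,0,0,0,0]]])

```text
t: 24.67
tcp_pos: [593.2, -35.6, 251.5]
tool_rot: [[0.012, 1.0, 0.004], [-0.002, 0.004, -1.0], [-1.0, 0.012, 0.002]]
force: [0.2, -1.1, 1.3]
grip_width: 36.4
```

```bash
python3 - <<'E'
from h import *
s=state(); print(round(s["t"],2),np.round(s["tcp_pos"],1),round(phi(s),3),np.round(s["force"],1),round(s["grip_width"],1))
c=camera("wrist"); save(c,"w9")
look(["billet1"],("wrist",))
p=plan(560,-190,220,-1.81,g=45)
p=plan(464,-346,120,-1.81,g=45,p=p)
E
```

```text
24.67 [593.2 -35.6 251.5] -1.567 [ 0.2 -1.1  1.3] 36.4
wrist billet1 [(0.95, [416.0, 220.0, 5.0]), (0.87, [589.0, -35.0, 139.0]), (0.87, [653.0, 287.0, -1.0]), (0.81, [644.0, -88.0, 139.0]), (0.55, [590.0, -85.0, 139.0])]
[[45,3,-4,19,0.03],[45,3,-3,20,0.03],[45,3,-3,20,0.03],[45,3,-2,20,0.03],[45,3,-1,19,0.03],[45,3,-1,20,0.03],[45,3,0,19,0.03],[45,4,0,20,0.03]]
end [ 560. -190.  220.] -1.807
[[45,12,-7,22,0.0],[45,13,-7,22,0.0],[45,12,-7,22,0.0],[45,13,-7,22,0.0],[45,12,-7,21,0.0],[45,13,-7,22,0.0],[45,12,-7,21,0.0],[45,13,-8,22,0.0]]
end [ 464. -346.  120.] -1.807
```

View pics/w9.png

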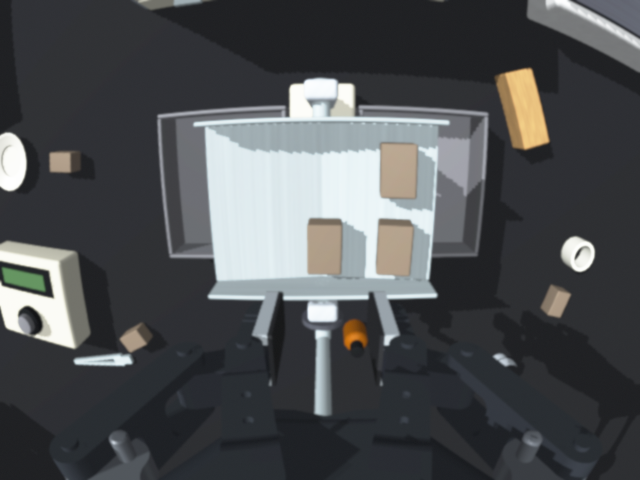

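Three are in the pan. B is next (px 556,300), and it has not moved.

Call:
play_rows(moves=[[[40,3,-4,19,0.03],[40,3,-3,20,0.03],[40,3,-3,20,0.03],[40,3,-2,20,0.03],[40,3,-1,19,0.03],[40,3,-1,20,0.03],[40,3,0,19,0.03],[40,4,0,20,0.03]]])

```text
t: 25.48
tcp_pos: [559.2, -190.6, 218.1]
tool_rot: [[-0.003, 0.972, -0.235], [0.001, -0.235, -0.972], [-1.0, -0.003, -0.001]]
force: [-0.0, 0.4, 0.1]
grip_width: 39.9
```

Call:
play_rows(moves=[[[45,12,-7,22,0.0],[45,13,-7,22,0.0],[45,12,-7,22,0.0],[45,13,-7,22,0.0],[45,12,-7,21,0.0],[45,13,-7,22,0.0],[45,12,-7,21,0.0],[45,13,-8,22,0.0]]])

```text
t: 26.15
tcp_pos: [462.6, -345.9, 117.9]
tool_rot: [[-0.002, 0.972, -0.234], [0.002, -0.234, -0.972], [-1.0, -0.003, -0.002]]
force: [-0.0, -0.1, -0.1]
grip_width: 45.1
```

```bash
python3 - <<'E'
from h import *
hov(464,-346,"hB")
E
```

```text
26.15 [ 462.6 -345.9  117.9] -1.807 [-0.  -0.1 -0.1] 45.1
[(467.8, -346.6, np.float32(41.3), np.float32(28.3), -0.254, 204)]
[(0.96, [465.0, -340.0, 1.0])]
```

View pics/hB.png

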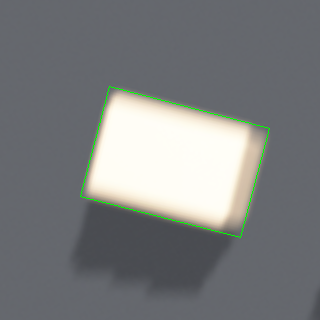

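Call:
play_rows(moves=[[[45,20,3,0,0.02],[45,25,0,0,0],[45,25,0,0,0],[45,25,0,0,0],[45,13,0,0,0],[45,5,0,0,0],[30,0,0,0,0],[15,0,0,0,0]]])

```text
t: 26.92
tcp_pos: [467.3, -346.4, 7.2]
tool_rot: [[-0.0, 0.967, -0.253], [0.0, -0.253, -0.967], [-1.0, -0.0, -0.0]]
force: [-1.2, 2.0, 0.1]
grip_width: 22.5
```

Call:
play_rows(moves=[[[15,0,0,0,0],[15,0,0,0,0],[15,0,0,0,0],[15,0,0,0,0],[15,0,0,0,0],[15,-20,0,0,0],[15,-30,0,0,0],[15,-30,0,0,0]]])

```text
t: 27.58
tcp_pos: [466.3, -346.1, 87.2]
tool_rot: [[-0.002, 0.967, -0.254], [0.002, -0.254, -0.967], [-1.0, -0.002, -0.001]]
force: [1.0, -0.5, -1.9]
grip_width: 22.7
```

```bash
python3 - <<'E'
from h import *
s=state(); print(round(s["t"],2),np.round(s["tcp_pos"],1),round(phi(s),3),np.round(s["force"],1),round(s["grip_width"],1))
p=plan(644,-180,215,-1.57,g=15,n=8)
plan(644,-34,195,-1.57,g=15,p=p)
E
```

```text
27.58 [ 466.3 -346.1   87.2] -1.827 [ 1.  -0.5 -1.9] 22.7
[[15,-16,16,-26,-0.03],[15,-16,17,-25,-0.03],[15,-16,18,-25,-0.03],[15,-16,18,-24,-0.03],[15,-16,19,-24,-0.03],[15,-16,20,-23,-0.04],[15,-16,21,-22,-0.03],[15,-16,22,-21,-0.04]]
end [ 644. -180.  215.] -1.567
[[15,3,0,-18,0.0],[15,2,0,-18,0.0],[15,3,0,-18,0.0],[15,2,0,-18,0.0],[15,3,0,-19,0.0],[15,2,0,-18,0.0],[15,3,0,-19,0.0],[15,2,0,-18,0.0]]
end [644. -34. 195.] -1.567
```

Call:
play_rows(moves=[[[15,-16,16,-26,-0.03],[15,-16,17,-25,-0.03],[15,-16,18,-25,-0.03],[15,-16,18,-24,-0.03],[15,-16,19,-24,-0.03],[15,-16,20,-23,-0.04],[15,-16,21,-22,-0.03],[15,-16,22,-21,-0.04]]])

```text
t: 28.25
tcp_pos: [645.7, -179.4, 216.1]
tool_rot: [[0.0, 1.0, 0.006], [-0.0, 0.006, -1.0], [-1.0, 0.0, 0.0]]
force: [-0.8, 0.1, -0.4]
grip_width: 22.4
```

Call:
play_rows(moves=[[[15,3,0,-18,0.0],[15,2,0,-18,0.0],[15,3,0,-18,0.0],[15,2,0,-18,0.0],[15,3,0,-19,0.0],[15,2,0,-18,0.0],[15,3,0,-19,0.0],[15,2,0,-18,0.0]]])

```text
t: 28.92
tcp_pos: [644.2, -33.6, 194.9]
tool_rot: [[-0.0, 1.0, 0.004], [0.0, 0.004, -1.0], [-1.0, -0.0, -0.0]]
force: [0.6, 0.7, -0.2]
grip_width: 22.7
```

Call:
play_rows(moves=[[[15,8,0,0,0],[15,12,0,0,0],[15,12,0,0,0],[15,11,0,0,0],[15,7,0,0,0],[15,0,0,0,0],[15,0,0,0,0],[36,0,0,0,0]]])

```text
t: 29.58
tcp_pos: [645.0, -35.0, 145.6]
tool_rot: [[0.001, 1.0, 0.003], [-0.0, 0.003, -1.0], [-1.0, 0.001, 0.0]]
force: [-0.1, -0.6, -0.2]
grip_width: 33.6
```

Call:
play_rows(moves=[[[36,0,0,0,0],[36,0,0,0,0],[36,0,0,0,0],[36,-15,0,0,0],[36,-30,0,0,0],[36,-30,0,0,0],[36,-25,0,0,0],[36,0,0,0,0]]])

```text
t: 30.25
tcp_pos: [647.7, -35.2, 252.0]
tool_rot: [[0.012, 1.0, 0.004], [-0.002, 0.004, -1.0], [-1.0, 0.012, 0.002]]
force: [0.6, -0.2, 0.3]
grip_width: 36.0
```

```bash
python3 - <<'E'
from h import *
s=state(); print(round(s["t"],2),np.round(s["tcp_pos"],1),round(phi(s),3),np.round(s["force"],1),round(s["grip_width"],1))
c=camera("wrist"); save(c,"w10"); rect(c,653,283,"q",half=40)
look(["billet1"],("wrist",))
p=plan(653,286,120,-.08,g=45)
E
```

```text
30.25 [647.7 -35.2 252. ] -1.567 [ 0.6 -0.2  0.3] 36.0
[(652.8, 278.4, np.float32(50.7), np.float32(29.6), 1.474, 128)]
wrist billet1 [(0.83, [653.0, -82.0, 137.0]), (0.8, [651.0, 287.0, -0.0]), (0.69, [640.0, -34.0, 136.0]), (0.64, [592.0, -84.0, 141.0]), (0.61, [413.0, 217.0, -2.0])]
[[45,8,1,-20,-0.09],[45,8,2,-20,-0.09],[45,8,4,-20,-0.09],[45,8,6,-19,-0.09],[45,8,8,-19,-0.09],[45,8,9,-18,-0.09],[45,8,11,-17,-0.09],[45,8,12,-16,-0.1]]
[[45,8,14,-14,-0.09],[45,8,15,-13,-0.1],[45,8,16,-12,-0.09],[45,7,17,-10,-0.1],[45,8,18,-8,-0.09],[45,7,19,-7,-0.1],[45,8,20,-4,-0.09],[45,7,19,-3,-0.1]]
end [653. 286. 120.] -0.077
```

View pics/w10.png

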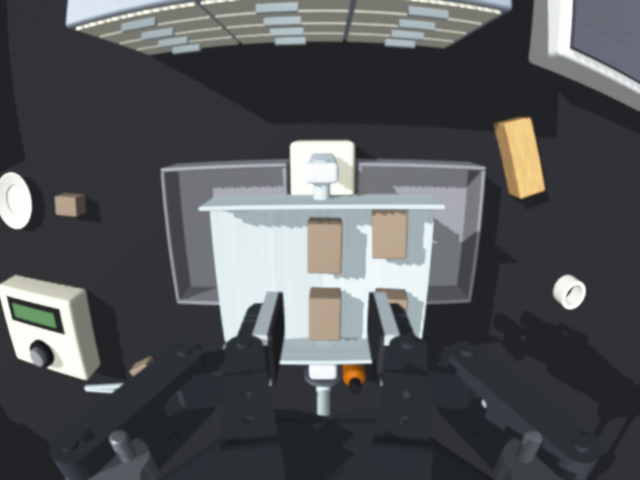

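Call:
play_rows(moves=[[[40,2,1,-20,-0.09],[40,2,2,-20,-0.09],[40,4,4,-20,-0.09],[40,6,6,-19,-0.09],[40,8,8,-19,-0.09],[40,8,9,-18,-0.09],[40,8,11,-17,-0.09],[40,8,12,-16,-0.1]]])

```text
t: 31.07
tcp_pos: [647.1, 127.6, 196.6]
tool_rot: [[-0.004, 0.74, 0.673], [-0.0, 0.673, -0.74], [-1.0, -0.003, -0.002]]
force: [-0.2, 0.3, 0.4]
grip_width: 40.3
```

Call:
play_rows(moves=[[[45,10,14,-14,-0.09],[45,10,15,-13,-0.1],[45,12,16,-12,-0.09],[45,12,17,-10,-0.1],[45,12,18,-8,-0.09],[45,10,19,-7,-0.1],[45,10,20,-4,-0.09],[45,7,19,-3,-0.1]]])

```text
t: 31.73
tcp_pos: [651.7, 286.0, 112.6]
tool_rot: [[-0.005, 0.072, 0.997], [-0.002, 0.997, -0.072], [-1.0, -0.002, -0.005]]
force: [-0.6, 0.3, -0.3]
grip_width: 45.0
```

```bash
python3 - <<'E'
from h import *
hov(653,286,"hE")
E
```

```text
31.73 [651.7 286.  112.6] -0.072 [-0.6  0.3 -0.3] 45.0
[(651.6, 289.1, np.float32(42.5), np.float32(24.5), 1.482, 123)]
[(0.84, [651.0, 287.0, -1.0])]
```

View pics/hE.png

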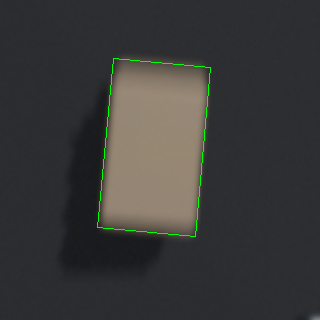

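Call:
play_rows(moves=[[[45,20,0,0,0.02],[45,25,0,0,0],[45,25,0,0,0],[45,20,0,0,0],[45,12,0,0,0],[45,5,0,0,0],[30,0,0,0,0],[15,0,0,0,0]]])

```text
t: 32.5
tcp_pos: [653.8, 285.3, 9.6]
tool_rot: [[0.001, 0.097, 0.995], [-0.0, 0.995, -0.097], [-1.0, 0.0, 0.001]]
force: [-0.4, -1.4, -0.2]
grip_width: 22.6
```

Call:
play_rows(moves=[[[15,0,0,0,0],[15,0,0,0,0],[15,0,0,0,0],[15,0,0,0,0],[15,0,0,0,0],[15,-20,0,0,0],[15,-30,0,0,0],[15,-30,0,0,0]]])

```text
t: 33.17
tcp_pos: [652.4, 285.2, 88.7]
tool_rot: [[-0.003, 0.097, 0.995], [-0.001, 0.995, -0.097], [-1.0, -0.001, -0.003]]
force: [0.8, 0.4, -0.7]
grip_width: 22.5
```

```bash
python3 - <<'E'
from h import *
s=state(); print(round(s["t"],2),np.round(s["tcp_pos"],1),round(phi(s),3),np.round(s["force"],1),round(s["grip_width"],1))
p=plan(644,130,215,-1.57,g=15,n=16)
plan(644,16,200,-1.57,g=15,p=p)
E
```

```text
33.17 [652.4 285.2  88.7] -0.097 [ 0.8  0.4 -0.7] 22.5
[[15,-8,-10,0,0.09],[15,-8,-10,1,0.09],[15,-8,-9,2,0.09],[15,-8,-9,3,0.09],[15,-8,-9,4,0.09],[15,-8,-9,5,0.09],[15,-8,-8,5,0.09],[15,-8,-8,6,0.09]]
[[15,-8,-7,7,0.09],[15,-8,-6,7,0.09],[15,-8,-6,8,0.1],[15,-8,-5,8,0.09],[15,-8,-4,9,0.1],[15,-7,-3,9,0.09],[15,-8,-2,9,0.1],[15,-7,-1,10,0.09]]
end [644. 130. 215.] -1.567
[[15,2,0,14,0.0],[15,2,0,14,0.0],[15,2,0,14,0.0],[15,2,0,14,0.0],[15,2,0,15,0.0],[15,2,0,14,0.0],[15,1,0,15,0.0],[15,2,0,14,0.0]]
end [644.  16. 200.] -1.567
```

Call:
play_rows(moves=[[[15,-8,-10,0,0.09],[15,-8,-10,1,0.09],[15,-8,-9,2,0.09],[15,-8,-9,3,0.09],[15,-8,-9,4,0.09],[15,-8,-9,5,0.09],[15,-8,-8,5,0.09],[15,-8,-8,6,0.09]]])

```text
t: 33.83
tcp_pos: [648.0, 207.0, 153.5]
tool_rot: [[0.0, 0.732, 0.681], [0.0, 0.681, -0.732], [-1.0, 0.0, 0.0]]
force: [0.1, 0.4, -1.1]
grip_width: 22.6
```

Call:
play_rows(moves=[[[15,-8,-7,7,0.09],[15,-8,-6,7,0.09],[15,-8,-6,8,0.1],[15,-8,-5,8,0.09],[15,-8,-4,9,0.1],[15,-7,-3,9,0.09],[15,-8,-2,9,0.1],[15,-7,-1,10,0.09]]])

```text
t: 34.5
tcp_pos: [644.8, 130.0, 215.8]
tool_rot: [[0.0, 1.0, -0.001], [0.0, -0.001, -1.0], [-1.0, 0.0, -0.0]]
force: [-0.5, 0.7, -0.5]
grip_width: 22.5
```

Call:
play_rows(moves=[[[15,2,0,14,0.0],[15,2,0,14,0.0],[15,2,0,14,0.0],[15,2,0,14,0.0],[15,2,0,15,0.0],[15,2,0,14,0.0],[15,1,0,15,0.0],[15,2,0,14,0.0]]])

```text
t: 35.17
tcp_pos: [645.4, 14.5, 199.8]
tool_rot: [[-0.0, 1.0, 0.004], [-0.0, 0.004, -1.0], [-1.0, -0.0, 0.0]]
force: [0.1, 0.3, -0.3]
grip_width: 22.6
```

```bash
python3 - <<'E'
from h import *
s=state(); print(round(s["t"],2),np.round(s["tcp_pos"],1),round(phi(s),3),np.round(s["force"],1),round(s["grip_width"],1))
c=camera("wrist"); save(c,"w11")
E
```

```text
35.17 [645.4  14.5 199.8] -1.567 [ 0.1  0.3 -0.3] 22.6
```

View pics/w11.png

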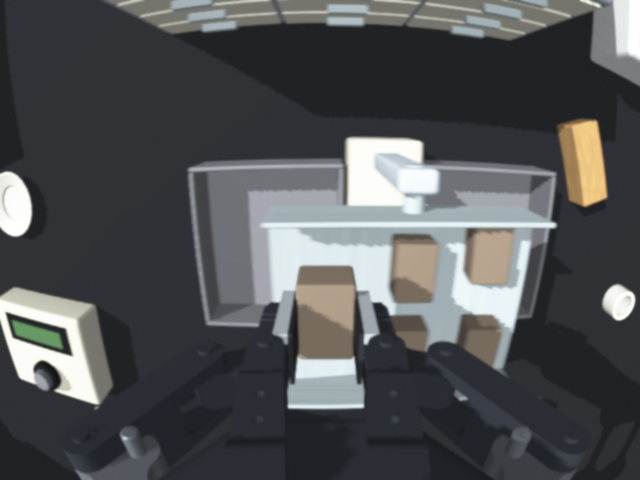

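Call:
play_rows(moves=[[[15,8,0,-1,0],[15,11,0,0,0],[15,12,0,0,0],[15,10,0,0,0],[15,7,0,0,0],[15,0,0,0,0],[15,0,0,0,0],[36,0,0,0,0]]])

```text
t: 35.88
tcp_pos: [645.7, 17.6, 152.4]
tool_rot: [[0.001, 1.0, 0.004], [-0.0, 0.004, -1.0], [-1.0, 0.001, 0.0]]
force: [-0.2, 0.3, -0.3]
grip_width: 33.6
```

Call:
play_rows(moves=[[[36,0,0,0,0],[36,0,0,0,0],[36,0,0,0,0],[36,-15,0,0,0],[36,-30,0,0,0],[36,-30,0,0,0],[36,-25,0,0,0],[36,0,0,0,0]]])

```text
t: 36.55
tcp_pos: [648.4, 17.1, 258.9]
tool_rot: [[0.012, 1.0, 0.004], [-0.001, 0.004, -1.0], [-1.0, 0.012, 0.001]]
force: [1.6, -0.4, 1.0]
grip_width: 36.1
```

```bash
python3 - <<'E'
from h import *
s=state(); print(round(s["t"],2),np.round(s["tcp_pos"],1),round(phi(s),3),np.round(s["force"],1),round(s["grip_width"],1))
c=camera("wrist"); save(c,"w12"); 
look(["billet1"],("wrist","top"))
p=plan(560,110,230,-.57,g=40)
p=plan(415,218,120,.5,g=45,p=p)
E
```

```text
36.55 [648.4  17.1 258.9] -1.567 [ 1.6 -0.4  1. ] 36.1
wrist billet1 [(0.92, [640.0, -30.0, 133.0]), (0.79, [645.0, 16.0, 137.0]), (0.76, [589.0, -37.0, 139.0]), (0.72, [654.0, -81.0, 139.0]), (0.68, [617.0, -34.0, 0.0]), (0.6, [590.0, -87.0, 142.0])]
top billet1 [(0.64, [593.0, -87.0, 142.0]), (0.58, [419.0, 217.0, -3.0]), (0.46, [657.0, -87.0, 141.0])]
[[40,1,-5,-6,-0.06],[40,1,-5,-6,-0.06],[40,1,-5,-6,-0.06],[40,1,-4,-7,-0.06],[40,1,-4,-7,-0.06],[40,1,-3,-7,-0.06],[40,1,-3,-7,-0.06],[40,2,-2,-7,-0.06]]
[[40,1,-2,-8,-0.06],[40,2,-2,-8,-0.07],[40,1,-1,-8,-0.06],[40,2,0,-8,-0.07],[40,1,0,-8,-0.06],[40,2,0,-8,-0.07],[40,1,1,-7,-0.06],[40,2,2,-8,-0.07]]
end [560. 110. 230.] -0.567
[[45,7,1,-11,-0.07],[45,7,2,-11,-0.07],[45,7,2,-11,-0.07],[45,7,3,-11,-0.07],[45,7,4,-11,-0.07],[45,7,5,-10,-0.07],[45,7,5,-10,-0.06],[45,7,6,-10,-0.07]]
[[45,7,7,-9,-0.06],[45,7,7,-9,-0.07],[45,7,8,-8,-0.06],[45,7,8,-8,-0.07],[45,6,9,-7,-0.06],[45,7,9,-7,-0.07],[45,6,9,-6,-0.06],[45,7,10,-5,-0.07]]
end [415. 218. 120.] 0.503
```

View pics/w12.png

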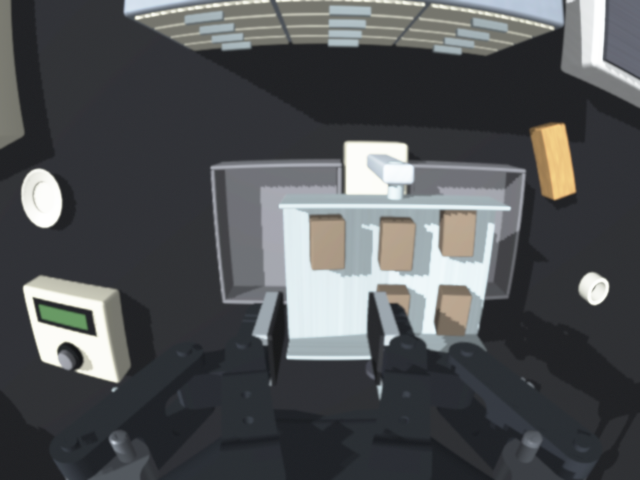

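Call:
play_rows(moves=[[[40,1,-5,-6,-0.06],[40,1,-5,-6,-0.06],[40,1,-5,-6,-0.06],[40,1,-4,-7,-0.06],[40,1,-4,-7,-0.06],[40,1,-3,-7,-0.06],[40,1,-3,-7,-0.06],[40,2,-2,-7,-0.06]]])

```text
t: 37.47
tcp_pos: [602.5, 63.3, 241.5]
tool_rot: [[-0.003, 0.884, 0.468], [-0.0, 0.468, -0.884], [-1.0, -0.003, -0.001]]
force: [-0.3, -0.3, -0.2]
grip_width: 40.0
```

Call:
play_rows(moves=[[[40,1,-2,-8,-0.06],[40,2,-2,-8,-0.07],[40,1,-1,-8,-0.06],[40,2,0,-8,-0.07],[40,1,0,-8,-0.06],[40,2,0,-8,-0.07],[40,1,1,-7,-0.06],[40,2,2,-8,-0.07]]])

```text
t: 38.13
tcp_pos: [559.6, 110.4, 229.5]
tool_rot: [[-0.003, 0.535, 0.845], [-0.0, 0.845, -0.535], [-1.0, -0.002, -0.002]]
force: [-0.3, 0.8, -0.7]
grip_width: 39.9
```

Call:
play_rows(moves=[[[45,7,1,-11,-0.07],[45,7,2,-11,-0.07],[45,7,2,-11,-0.07],[45,7,3,-11,-0.07],[45,7,4,-11,-0.07],[45,7,5,-10,-0.07],[45,7,5,-10,-0.06],[45,7,6,-10,-0.07]]])

```text
t: 38.8
tcp_pos: [486.6, 164.4, 173.3]
tool_rot: [[-0.003, 0.014, 1.0], [-0.001, 1.0, -0.014], [-1.0, -0.001, -0.003]]
force: [-0.2, -0.2, -0.1]
grip_width: 45.2
```

Call:
play_rows(moves=[[[45,7,7,-9,-0.06],[45,7,7,-9,-0.07],[45,7,8,-8,-0.06],[45,7,8,-8,-0.07],[45,6,9,-7,-0.06],[45,7,9,-7,-0.07],[45,6,9,-6,-0.06],[45,7,10,-5,-0.07]]])

```text
t: 39.47
tcp_pos: [414.3, 218.2, 119.6]
tool_rot: [[-0.002, -0.485, 0.875], [-0.001, 0.875, 0.485], [-1.0, 0.0, -0.003]]
force: [-0.6, -0.4, -0.2]
grip_width: 44.9
```

```bash
python3 - <<'E'
from h import *
hov(415,218,"hF")
E
```

```text
39.47 [414.3 218.2 119.6] 0.506 [-0.6 -0.4 -0.2] 44.9
[(411.9, 220.3, np.float32(40.9), np.float32(24.7), -1.055, 120)]
[(0.74, [413.0, 221.0, 4.0])]
```

View pics/hF.png

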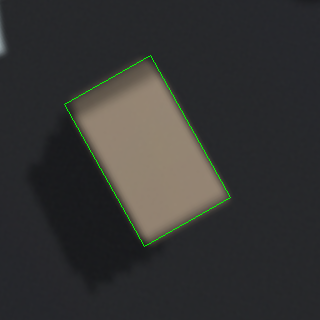

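Call:
play_rows(moves=[[[45,20,0,-1,-0.01],[45,25,0,0,0],[45,25,0,0,0],[45,25,0,0,0],[45,14,0,0,0],[45,5,0,0,0],[30,0,0,0,0],[15,0,0,0,0]]])

```text
t: 40.23
tcp_pos: [415.5, 217.8, 7.3]
tool_rot: [[0.0, -0.49, 0.872], [-0.0, 0.872, 0.49], [-1.0, -0.0, -0.0]]
force: [-3.5, -1.8, 2.3]
grip_width: 22.6
```

Call:
play_rows(moves=[[[15,0,0,0,0],[15,0,0,0,0],[15,0,0,0,0],[15,0,0,0,0],[15,0,0,0,0],[15,-20,0,0,0],[15,-30,0,0,0],[15,-30,0,0,0]]])

```text
t: 40.9
tcp_pos: [414.0, 217.6, 87.4]
tool_rot: [[-0.003, -0.491, 0.871], [-0.001, 0.871, 0.491], [-1.0, 0.0, -0.003]]
force: [0.2, 0.7, -0.6]
grip_width: 22.5
```

```bash
python3 - <<'E'
from h import *
s=state(); print(round(s["t"],2),np.round(s["tcp_pos"],1),round(phi(s),3),np.round(s["force"],1),round(s["grip_width"],1))
p=plan(585,130,215,-1.57,g=15)
plan(589,16,200,-1.57,g=15,p=p)
E
```

```text
40.9 [414.  217.6  87.4] 0.513 [ 0.2  0.7 -0.6] 22.5
[[15,-5,-7,4,0.09],[15,-5,-6,5,0.09],[15,-5,-6,6,0.09],[15,-5,-5,6,0.09],[15,-5,-5,6,0.09],[15,-5,-4,7,0.09],[15,-5,-3,7,0.09],[15,-5,-3,8,0.09]]
[[15,-5,-2,8,0.09],[15,-6,-1,8,0.08],[15,-5,-1,8,0.09],[15,-6,0,8,0.08],[15,-5,1,8,0.09],[15,-6,1,8,0.08],[15,-5,2,8,0.09],[15,-6,3,7,0.08]]
[[15,-5,3,7,0.09],[15,-6,4,7,0.08],[15,-5,4,7,0.09],[15,-6,5,6,0.08],[15,-5,5,6,0.09],[15,-6,6,5,0.08],[15,-5,6,5,0.09],[15,-6,7,5,0.08]]
end [585. 130. 215.] -1.567
[[15,2,0,14,0.0],[15,2,1,14,0.0],[15,2,0,14,0.0],[15,2,1,14,0.0],[15,2,0,14,0.0],[15,2,1,15,0.0],[15,2,0,14,0.0],[15,1,1,15,0.0]]
end [589.  16. 200.] -1.567
```

Call:
play_rows(moves=[[[15,-5,-7,4,0.09],[15,-5,-6,5,0.09],[15,-5,-6,6,0.09],[15,-5,-5,6,0.09],[15,-5,-5,6,0.09],[15,-5,-4,7,0.09],[15,-5,-3,7,0.09],[15,-5,-3,8,0.09]]])

```text
t: 41.57
tcp_pos: [472.0, 188.4, 127.4]
tool_rot: [[-0.0, 0.21, 0.978], [-0.0, 0.978, -0.21], [-1.0, -0.0, -0.0]]
force: [-0.5, -0.4, -1.5]
grip_width: 22.9
```

Call:
play_rows(moves=[[[15,-5,-2,8,0.09],[15,-6,-1,8,0.08],[15,-5,-1,8,0.09],[15,-6,0,8,0.08],[15,-5,1,8,0.09],[15,-6,1,8,0.08],[15,-5,2,8,0.09],[15,-6,3,7,0.08]]])

```text
t: 42.23
tcp_pos: [529.7, 159.9, 171.2]
tool_rot: [[-0.0, 0.778, 0.628], [-0.0, 0.628, -0.778], [-1.0, -0.0, -0.0]]
force: [-2.1, 0.1, -0.7]
grip_width: 23.0
```

Call:
play_rows(moves=[[[15,-5,3,7,0.09],[15,-6,4,7,0.08],[15,-5,4,7,0.09],[15,-6,5,6,0.08],[15,-5,5,6,0.09],[15,-6,6,5,0.08],[15,-5,6,5,0.09],[15,-6,7,5,0.08]]])

```text
t: 42.9
tcp_pos: [585.4, 129.9, 215.1]
tool_rot: [[-0.001, 1.0, -0.0], [-0.0, -0.0, -1.0], [-1.0, -0.001, 0.0]]
force: [-0.5, -0.6, -1.5]
grip_width: 22.6
```

Call:
play_rows(moves=[[[15,2,0,14,0.0],[15,2,1,14,0.0],[15,2,0,14,0.0],[15,2,1,14,0.0],[15,2,0,14,0.0],[15,2,1,15,0.0],[15,2,0,14,0.0],[15,1,1,15,0.0]]])

```text
t: 43.57
tcp_pos: [589.3, 14.4, 199.5]
tool_rot: [[-0.001, 1.0, 0.004], [0.0, 0.004, -1.0], [-1.0, -0.001, -0.0]]
force: [0.2, 0.2, -1.0]
grip_width: 22.7
```

```bash
python3 - <<'E'
from h import *
s=state(); print(round(s["t"],2),np.round(s["tcp_pos"],1),round(phi(s),3),np.round(s["force"],1),round(s["grip_width"],1))
c=camera("wrist"); save(c,"w13")
E
```

```text
43.57 [589.3  14.4 199.5] -1.567 [ 0.2  0.2 -1. ] 22.7
```

View pics/w13.png

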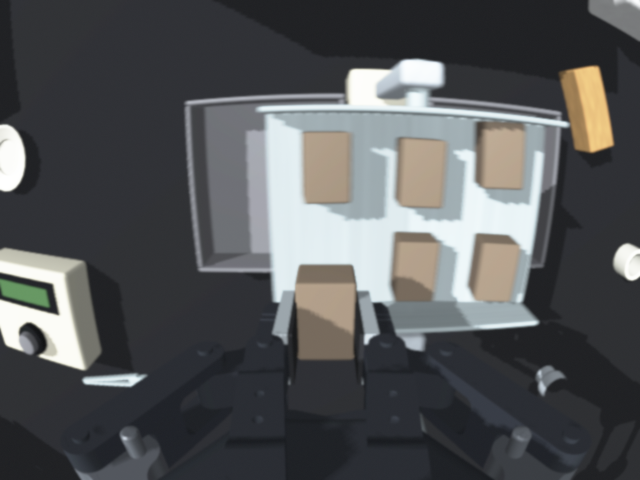

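Held firmly. I'll place F in the last slot.

Call:
play_rows(moves=[[[15,8,0,-1,0],[15,11,0,0,0],[15,12,0,0,0],[15,10,0,0,0],[15,7,0,0,0],[15,0,0,0,0],[15,0,0,0,0],[36,0,0,0,0]]])

```text
t: 44.28
tcp_pos: [590.5, 17.2, 152.4]
tool_rot: [[0.001, 1.0, 0.004], [-0.0, 0.004, -1.0], [-1.0, 0.001, 0.0]]
force: [-0.8, 0.8, -0.0]
grip_width: 33.1
```

Call:
play_rows(moves=[[[36,0,0,0,0],[36,0,0,0,0],[36,0,0,0,0],[36,-15,0,0,0],[36,-30,0,0,0],[36,-30,0,0,0],[36,-25,0,0,0],[36,0,0,0,0]]])

```text
t: 44.95
tcp_pos: [593.2, 16.7, 258.5]
tool_rot: [[0.012, 1.0, 0.004], [-0.001, 0.004, -1.0], [-1.0, 0.012, 0.001]]
force: [0.5, 0.6, 0.9]
grip_width: 36.2
```

```bash
python3 - <<'E'
from h import *
s=state(); print(round(s["t"],2),np.round(s["tcp_pos"],1),round(phi(s),3),np.round(s["force"],1),round(s["grip_width"],1))
c=camera("wrist"); save(c,"w14"); print([(round(d["conf"],2),np.round(w(c,d["position"])).tolist()) for d in tip_of(c,"record_top")])
look(["billet1","record_top","console","pan_grip"],("wrist","top","scene"))
p=plan(520,200,230,g=0)
p=plan(441,372,110,g=0,p=p)
E
```

```text
44.95 [593.2  16.7 258.5] -1.567 [0.5 0.6 0.9] 36.2
[(0.83, [447.0, 378.0, 69.0])]
wrist billet1 [(0.93, [589.0, -37.0, 136.0]), (0.89, [592.0, 19.0, 141.0]), (0.88, [591.0, -88.0, 140.0]), (0.74, [656.0, -79.0, 142.0]), (0.73, [641.0, -28.0, 133.0]), (0.6, [648.0, 21.0, 138.0])]
wrist record_top [(0.86, [447.0, 378.0, 69.0])]
wrist console [(0.85, [473.0, 372.0, -4.0])]
wrist pan_grip []
top billet1 [(0.72, [595.0, 20.0, 138.0]), (0.67, [590.0, -89.0, 142.0]), (0.6, [654.0, -84.0, 140.0]), (0.21, [443.0, 374.0, 69.0])]
top record_top [(0.47, [443.0, 371.0, 67.0]), (0.28, [367.0, -279.0, 1.0])]
top console [(0.82, [473.0, 369.0, -4.0])]
top pan_grip []
scene billet1 [(0.58, [590.0, -86.0, 143.0]), (0.58, [592.0, 13.0, 139.0]), (0.57, [588.0, -33.0, 135.0]), (0.57, [657.0, -80.0, 137.0]), (0.46, [640.0, -35.0, 133.0]), (0.46, [646.0, 21.0, 135.0])]
scene record_top [(0.63, [649.0, 21.0, 134.0]), (0.4, [437.0, 374.0, 68.0])]
scene console [(0.86, [476.0, 372.0, 3.0]), (0.72, [442.0, 375.0, 67.0])]
scene pan_grip [(0.58, [480.0, -31.0, 249.0])]
[[0,3,-9,-23,-0.0],[0,3,-9,-23,-0.0],[0,3,-9,-23,-0.0],[0,3,-8,-23,-0.0],[0,3,-9,-23,-0.0],[0,2,-8,-23,-0.0],[0,3,-9,-23,-0.0],[0,2,-8,-22,-0.0]]
end [520. 200. 230.] -1.567
[[0,15,-10,-22,-0.0],[0,15,-10,-22,-0.0],[0,15,-10,-21,-0.0],[0,15,-10,-22,-0.0],[0,15,-10,-21,-0.0],[0,15,-10,-22,-0.0],[0,15,-9,-21,-0.0],[0,15,-10,-22,-0.0]]
end [441. 372. 110.] -1.567
```

View pics/w14.png

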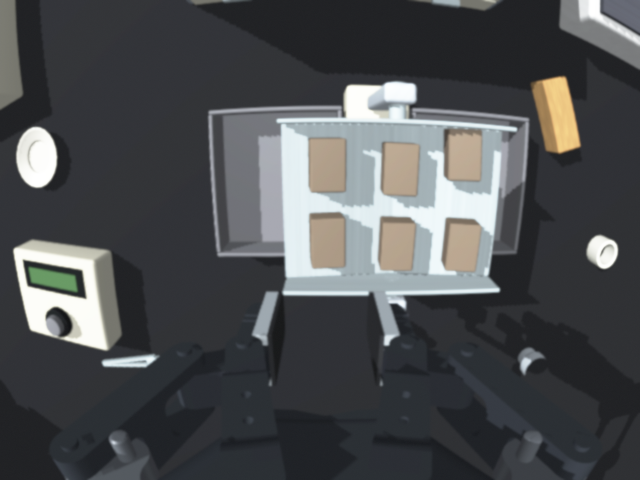

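All six are in the pan. Next is the record button, with the fingers closed.

Call:
play_rows(moves=[[[0,3,-9,-23,0],[0,3,-9,-23,0],[0,3,-9,-23,0],[0,3,-8,-23,0],[0,3,-9,-23,0],[0,2,-8,-23,0],[0,3,-9,-23,0],[0,2,-8,-22,0]]])

```text
t: 46.47
tcp_pos: [519.6, 200.9, 230.0]
tool_rot: [[-0.0, 1.0, 0.004], [0.0, 0.004, -1.0], [-1.0, -0.0, -0.0]]
force: [-0.1, -0.3, -0.1]
grip_width: -0.1
```

Call:
play_rows(moves=[[[0,15,-10,-22,0],[0,15,-10,-22,0],[0,15,-10,-21,0],[0,15,-10,-22,0],[0,15,-10,-21,0],[0,15,-10,-22,0],[0,15,-9,-21,0],[0,15,-10,-22,0]]])

```text
t: 47.13
tcp_pos: [440.3, 373.4, 109.6]
tool_rot: [[0.001, 1.0, 0.004], [0.0, 0.004, -1.0], [-1.0, 0.001, -0.0]]
force: [1.9, -0.4, 0.8]
grip_width: -0.2
```

```bash
python3 - <<'E'
from h import *
s=state(); print(round(s["t"],2),np.round(s["tcp_pos"],1),round(phi(s),3),np.round(s["force"],1),round(s["grip_width"],1))
c=camera("wrist"); save(c,"w15"); print([(round(d["conf"],2),np.round(w(c,d["position"])).tolist()) for d in tip_of(c,"record_top")])
E
```

```text
47.13 [440.3 373.4 109.6] -1.567 [ 1.9 -0.4  0.8] -0.2
[]
```

View pics/w15.png

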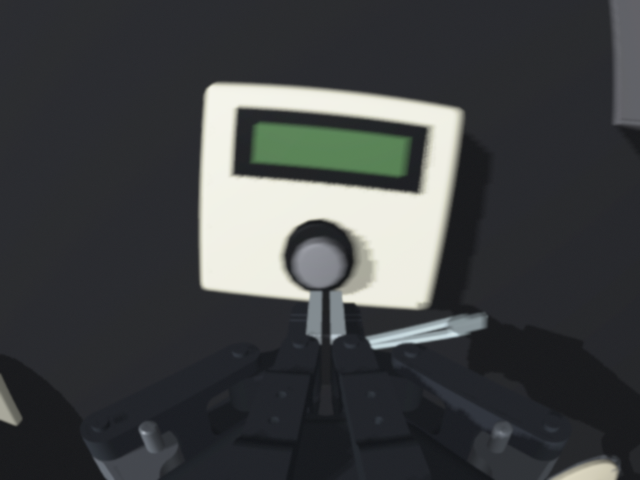

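```bash
python3 - <<'E'
from h import *
c=camera("wrist"); print(fback(c,319,262,68),fback(c,319,262,60))
c=camera("top"); print(np.round([back(c,168,282,z) for z in (60,68)],1))
im=np.array(c["frame"])[230:330,130:230,::-1]; cv2.imwrite("pics/tz.png",cv2.resize(im,None,fx=5,fy=5,interpolation=cv2.INTER_CUBIC))
E
```

```text
[445.1684647  377.86997309  68.        ] [441.99535799 377.98842927  60.        ]
[[441.8 369.7  60. ]
 [441.3 367.   68. ]]
```

View pics/tz.png

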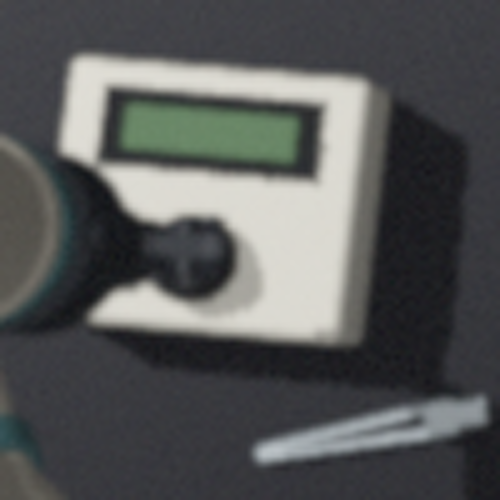

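Call:
play_rows(moves=[[[0,8,4,-3,0],[0,10,0,0,0],[0,10,0,0,0],[0,8,0,0,0],[0,2,0,0,0],[0,2,0,0,0],[0,1,0,0,0],[0,0,0,0,0]]])

```text
t: 48.0
tcp_pos: [444.8, 375.4, 69.0]
tool_rot: [[0.0, 1.0, 0.004], [-0.0, 0.004, -1.0], [-1.0, 0.0, 0.0]]
force: [-0.1, 0.2, -0.0]
grip_width: 0.0
```

Call:
play_rows(moves=[[[0,1,0,0,0],[0,1,0,0,0],[0,1,0,0,0],[0,1,0,0,0],[0,0,0,0,0],[0,0,0,0,0],[0,0,0,0,0],[0,0,0,0,0]]])

```text
t: 48.67
tcp_pos: [444.9, 375.7, 65.3]
tool_rot: [[0.001, 1.0, 0.004], [0.0, 0.004, -1.0], [-1.0, 0.001, -0.0]]
force: [0.5, -0.0, 2.4]
grip_width: 0.0
```

Call:
play_rows(moves=[[[0,2,0,0,0],[0,1,0,0,0],[0,1,0,0,0],[0,1,0,0,0],[0,0,0,0,0],[0,0,0,0,0],[0,0,0,0,0],[0,0,0,0,0]]])

```text
t: 49.33
tcp_pos: [445.0, 375.6, 61.0]
tool_rot: [[0.001, 1.0, 0.004], [0.001, 0.004, -1.0], [-1.0, 0.001, -0.001]]
force: [-0.5, -0.3, 9.3]
grip_width: -0.1
```

```bash
python3 - <<'E'
from h import *
c=camera("wrist"); save(c,"w16")
s=state(); print(s["force"],s["tcp_pos"])
E
```

```text
[-1.0364951  -0.92542415  8.76456094] [444.92936248 375.64145356  60.99128405]
```

View pics/w16.png

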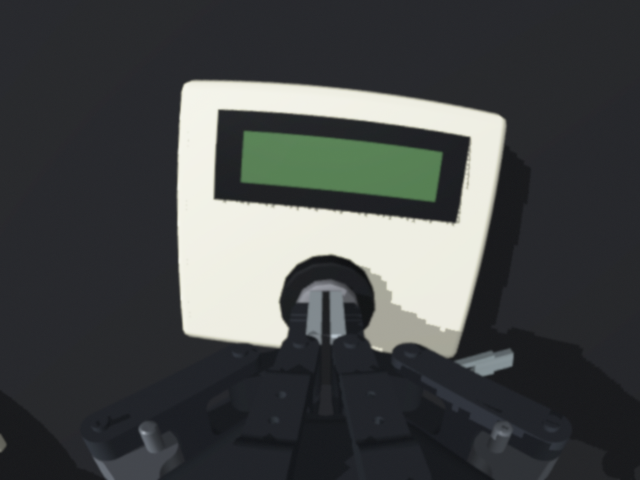

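Call:
play_rows(moves=[[[0,1,0,0,0],[0,0,0,0,0],[0,0,0,0,0],[0,0,0,0,0],[0,0,0,0,0],[0,0,0,0,0],[0,0,0,0,0],[0,0,0,0,0]]])

```text
t: 50.05
tcp_pos: [445.0, 375.7, 60.9]
tool_rot: [[0.001, 1.0, 0.004], [0.001, 0.004, -1.0], [-1.0, 0.001, -0.001]]
force: [-2.9, -1.5, 13.8]
grip_width: 0.0
```

Call:
play_rows(moves=[[[0,-5,0,0,0],[0,-20,0,0,0],[0,-35,0,0,0],[0,-35,0,0,0],[0,-35,0,0,0],[0,-35,0,0,0],[0,-35,0,0,0],[0,-25,0,0,0]]])

```text
t: 50.72
tcp_pos: [444.9, 375.6, 286.7]
tool_rot: [[0.002, 1.0, 0.004], [0.001, 0.004, -1.0], [-1.0, 0.002, -0.001]]
force: [0.3, -0.2, -0.6]
grip_width: -0.1
```

```bash
python3 - <<'E'
from h import *
look(["billet1"],("top","scene"))
c=camera("scene"); save(c,"s17")
p=plan(478,-34,300,-1.57,g=60)
E
```

```text
top billet1 [(0.77, [594.0, -39.0, 134.0]), (0.72, [648.0, -36.0, 134.0]), (0.72, [649.0, 14.0, 137.0]), (0.64, [589.0, -87.0, 142.0]), (0.64, [657.0, -86.0, 138.0]), (0.5, [595.0, 18.0, 137.0]), (0.17, [593.0, -134.0, 7.0])]
scene billet1 [(0.75, [588.0, -33.0, 136.0]), (0.63, [647.0, 24.0, 135.0]), (0.58, [640.0, -34.0, 130.0]), (0.55, [592.0, -85.0, 143.0]), (0.54, [590.0, 16.0, 140.0]), (0.53, [656.0, -81.0, 138.0])]
[[60,-1,2,26,0.0],[60,-1,2,26,0.0],[60,-1,2,26,0.0],[60,-1,2,25,0.0],[60,-1,2,26,0.0],[60,-1,2,25,0.0],[60,-1,2,26,0.0],[60,-1,2,25,0.0]]
[[60,-1,2,26,0.0],[60,-1,2,25,0.0],[60,-1,2,26,0.0],[60,-1,2,25,0.0],[60,-1,2,26,0.0],[60,-1,2,25,0.0],[60,-2,2,26,0.0],[60,-1,2,25,0.0]]
end [478. -34. 300.] -1.567
```

View pics/s17.png

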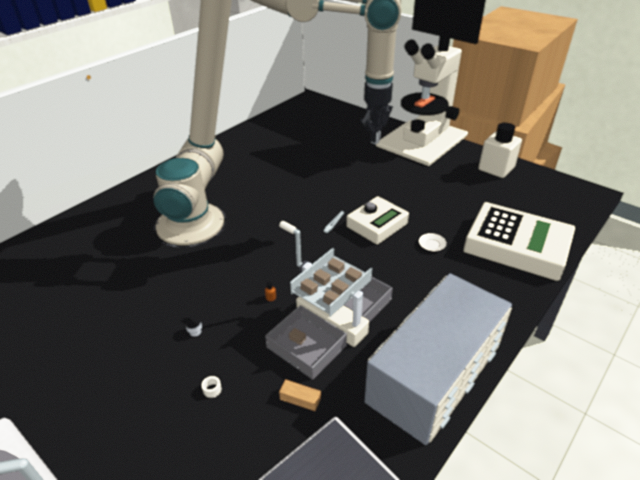

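The button bottomed out: the force rose to 14 N with no further travel. All six are still in the pan. Now the lever.

Call:
play_rows(moves=[[[60,-1,2,26,0],[60,-1,2,26,0],[60,-1,2,26,0],[60,-1,2,25,0],[60,-1,2,26,0],[60,-1,2,25,0],[60,-1,2,26,0],[60,-1,2,25,0]]])

```text
t: 51.63
tcp_pos: [460.2, 169.0, 289.7]
tool_rot: [[-0.005, 1.0, 0.004], [-0.001, 0.004, -1.0], [-1.0, -0.005, 0.001]]
force: [0.5, 0.2, -0.7]
grip_width: 60.3
```

Call:
play_rows(moves=[[[60,-1,2,26,0],[60,-1,2,25,0],[60,-1,2,26,0],[60,-1,2,25,0],[60,-1,2,26,0],[60,-1,2,25,0],[60,-2,2,26,0],[60,-1,2,25,0]]])

```text
t: 52.3
tcp_pos: [477.1, -34.5, 298.9]
tool_rot: [[-0.005, 1.0, 0.004], [0.001, 0.004, -1.0], [-1.0, -0.005, -0.001]]
force: [0.1, -0.6, 0.0]
grip_width: 59.8
```

```bash
python3 - <<'E'
from h import *
s=state(); print(round(s["t"],2),np.round(s["tcp_pos"],1),round(phi(s),3),np.round(s["force"],1),round(s["grip_width"],1))
c=camera("wrist"); save(c,"w18"); print([(round(d["conf"],2),np.round(w(c,d["position"])).tolist()) for d in tip_of(c,"pan_grip")])
E
```

```text
52.3 [477.1 -34.5 298.9] -1.567 [ 0.1 -0.6  0. ] 59.8
[(0.71, [478.0, -31.0, 249.0]), (0.38, [475.0, 372.0, -2.0])]
```

View pics/w18.png

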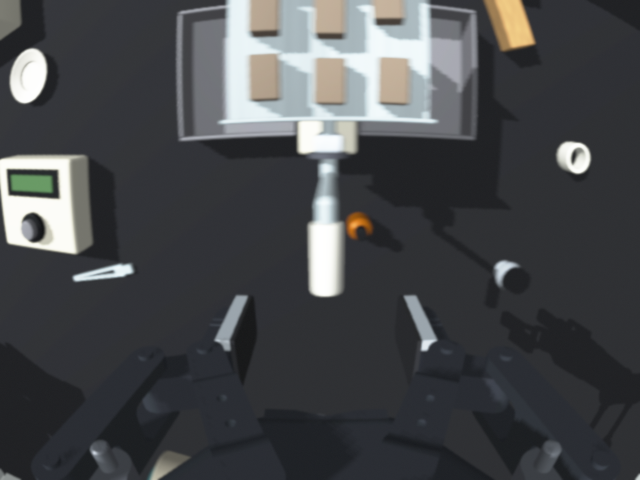

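Call:
play_rows(moves=[[[60,15,0,0,0],[60,18,1,0,0],[60,20,0,0,0],[60,20,0,0,0],[40,0,0,0,0],[25,0,0,0,0],[10,0,0,0,0],[10,0,0,0,0]]], force=30)

```text
t: 53.07
tcp_pos: [479.8, -33.1, 229.0]
tool_rot: [[0.001, 1.0, 0.004], [0.0, 0.004, -1.0], [-1.0, 0.001, -0.0]]
force: [0.3, -0.1, -3.3]
grip_width: 15.3
```

Call:
play_rows(moves=[[[10,0,0,0,0],[10,0,0,0,0],[10,0,0,0,0],[10,0,0,0,0],[10,0,0,0,0],[10,0,0,0,0],[10,0,0,0,0],[10,0,0,0,0]]])

```text
t: 53.73
tcp_pos: [479.8, -33.1, 228.9]
tool_rot: [[0.002, 1.0, 0.004], [0.0, 0.004, -1.0], [-1.0, 0.002, -0.0]]
force: [0.6, 1.9, 5.0]
grip_width: 15.0
```

```bash
python3 - <<'E'
from h import *
s=state(); print(round(s["t"],2),np.round(s["tcp_pos"],1),round(phi(s),3),np.round(s["force"],1),round(s["grip_width"],1))
y0=s["tcp_pos"][1]; a0=np.arcsin((y0+34)/100); print(a0)
a=np.linspace(a0,1.17,33)
R=[[10,round(float(-100*(np.cos(q)-np.cos(p))),1),0,round(float(-100*(np.sin(q)-np.sin(p))),1),0] for p,q in zip(a,a[1:])]
for i in range(0,32,8): print(R[i:i+8])
E
```

```text
53.73 [479.8 -33.1 228.9] -1.567 [0.6 1.9 5. ] 15.0
0.008693246319683344
[[10, 0.1, 0, -3.6, 0], [10, 0.2, 0, -3.6, 0], [10, 0.4, 0, -3.6, 0], [10, 0.5, 0, -3.6, 0], [10, 0.6, 0, -3.6, 0], [10, 0.8, 0, -3.6, 0], [10, 0.9, 0, -3.5, 0], [10, 1.0, 0, -3.5, 0]]
[[10, 1.1, 0, -3.4, 0], [10, 1.3, 0, -3.4, 0], [10, 1.4, 0, -3.4, 0], [10, 1.5, 0, -3.3, 0], [10, 1.6, 0, -3.2, 0], [10, 1.7, 0, -3.2, 0], [10, 1.8, 0, -3.1, 0], [10, 2.0, 0, -3.1, 0]]
[[10, 2.1, 0, -3.0, 0], [10, 2.2, 0, -2.9, 0], [10, 2.3, 0, -2.8, 0], [10, 2.4, 0, -2.7, 0], [10, 2.5, 0, -2.6, 0], [10, 2.6, 0, -2.6, 0], [10, 2.7, 0, -2.5, 0], [10, 2.8, 0, -2.4, 0]]
[[10, 2.8, 0, -2.3, 0], [10, 2.9, 0, -2.2, 0], [10, 3.0, 0, -2.1, 0], [10, 3.1, 0, -1.9, 0], [10, 3.1, 0, -1.8, 0], [10, 3.2, 0, -1.7, 0], [10, 3.3, 0, -1.6, 0], [10, 3.3, 0, -1.5, 0]]
```

Call:
play_rows(moves=[[[10,0.1,0,-3.6,0],[10,0.2,0,-3.6,0],[10,0.4,0,-3.6,0],[10,0.5,0,-3.6,0],[10,0.6,0,-3.6,0],[10,0.8,0,-3.6,0],[10,0.9,0,-3.5,0],[10,1.0,0,-3.5,0]]])

```text
t: 54.4
tcp_pos: [479.6, -7.8, 224.2]
tool_rot: [[0.001, 1.0, 0.004], [-0.007, 0.004, -1.0], [-1.0, 0.001, 0.007]]
force: [-0.6, -4.7, 4.6]
grip_width: 14.7
```

Call:
play_rows(moves=[[[10,1.1,0,-3.4,0],[10,1.3,0,-3.4,0],[10,1.4,0,-3.4,0],[10,1.5,0,-3.3,0],[10,1.6,0,-3.2,0],[10,1.7,0,-3.2,0],[10,1.8,0,-3.1,0],[10,2.0,0,-3.1,0]]])

```text
t: 55.07
tcp_pos: [479.3, 20.8, 211.2]
tool_rot: [[0.001, 1.0, 0.004], [-0.002, 0.004, -1.0], [-1.0, 0.001, 0.002]]
force: [-0.1, -2.9, 2.5]
grip_width: 15.1
```

Call:
play_rows(moves=[[[10,2.1,0,-3.0,0],[10,2.2,0,-2.9,0],[10,2.3,0,-2.8,0],[10,2.4,0,-2.7,0],[10,2.5,0,-2.6,0],[10,2.6,0,-2.6,0],[10,2.7,0,-2.5,0],[10,2.8,0,-2.4,0]]])

```text
t: 55.73
tcp_pos: [479.1, 42.7, 191.4]
tool_rot: [[0.0, 1.0, 0.004], [-0.001, 0.004, -1.0], [-1.0, 0.0, 0.001]]
force: [1.9, -4.6, 5.1]
grip_width: 14.8
```

Call:
play_rows(moves=[[[10,2.8,0,-2.3,0],[10,2.9,0,-2.2,0],[10,3.0,0,-2.1,0],[10,3.1,0,-1.9,0],[10,3.1,0,-1.8,0],[10,3.2,0,-1.7,0],[10,3.3,0,-1.6,0],[10,3.3,0,-1.5,0]]])

```text
t: 56.4
tcp_pos: [479.0, 57.2, 167.4]
tool_rot: [[0.0, 1.0, 0.004], [-0.002, 0.004, -1.0], [-1.0, 0.0, 0.002]]
force: [-5.9, -11.2, 34.5]
grip_width: 15.0
```

```bash
python3 - <<'E'
from h import *
s=state(); print(round(s["t"],2),np.round(s["tcp_pos"],1),round(phi(s),3),np.round(s["force"],1),round(s["grip_width"],1))
c=camera("scene"); save(c,"s20"); c=camera("wrist"); save(c,"w20")
E
```

```text
56.4 [479.   57.2 167.4] -1.566 [ -5.9 -11.2  34.5] 15.0
```

View pics/s20.png

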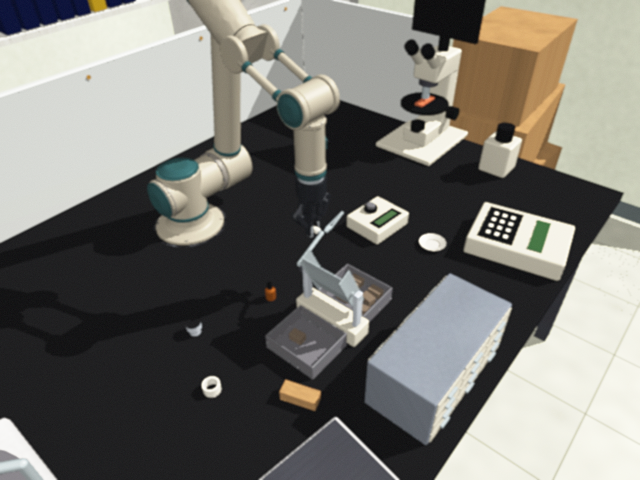

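View pics/w20.png

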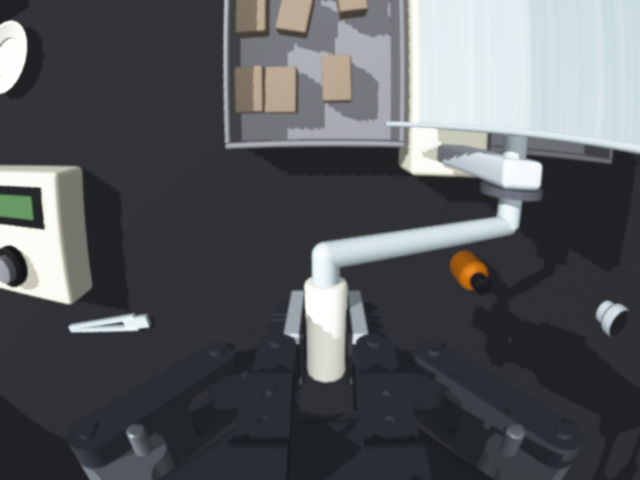

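All six are in the left tray, with the lever against its stop. I'll hold briefly and then bring it back level.

Call:
play_rows(moves=[[[10,-0.5,0,0.3,0],[10,0,0,0,0],[10,0,0,0,0],[10,0,0,0,0],[10,0,0,0,0],[10,0,0,0,0],[10,0,0,0,0],[10,0,0,0,0]]])

```text
t: 57.17
tcp_pos: [478.9, 57.2, 167.7]
tool_rot: [[0.0, 1.0, 0.004], [-0.001, 0.004, -1.0], [-1.0, 0.0, 0.001]]
force: [0.7, -6.3, 8.2]
grip_width: 14.8
```

```bash
python3 - <<'E'
from h import *
s=state(); print(round(s["t"],2),np.round(s["tcp_pos"],1),np.round(s["force"],1))
a=np.linspace(1.163,-0.015,25)
R=[[10,round(float(-100*(np.cos(q)-np.cos(p))),1),0,round(float(-100*(np.sin(q)-np.sin(p))),1),0] for p,q in zip(a,a[1:])]
for i in range(0,24,8): print(R[i:i+8])
E
```

```text
57.17 [478.9  57.2 167.7] [ 0.7 -6.3  8.2]
[[10, -4.5, 0, 2.1, 0], [10, -4.4, 0, 2.3, 0], [10, -4.2, 0, 2.5, 0], [10, -4.1, 0, 2.7, 0], [10, -4.0, 0, 2.9, 0], [10, -3.8, 0, 3.1, 0], [10, -3.7, 0, 3.3, 0], [10, -3.5, 0, 3.4, 0]]
[[10, -3.3, 0, 3.6, 0], [10, -3.1, 0, 3.8, 0], [10, -3.0, 0, 3.9, 0], [10, -2.8, 0, 4.1, 0], [10, -2.6, 0, 4.2, 0], [10, -2.4, 0, 4.3, 0], [10, -2.1, 0, 4.4, 0], [10, -1.9, 0, 4.5, 0]]
[[10, -1.7, 0, 4.6, 0], [10, -1.5, 0, 4.7, 0], [10, -1.2, 0, 4.7, 0], [10, -1.0, 0, 4.8, 0], [10, -0.8, 0, 4.8, 0], [10, -0.5, 0, 4.9, 0], [10, -0.3, 0, 4.9, 0], [10, -0.0, 0, 4.9, 0]]
```

Call:
play_rows(moves=[[[10,-4.5,0,2.1,0],[10,-4.4,0,2.3,0],[10,-4.2,0,2.5,0],[10,-4.1,0,2.7,0],[10,-4.0,0,2.9,0],[10,-3.8,0,3.1,0],[10,-3.7,0,3.3,0],[10,-3.5,0,3.4,0]]])

```text
t: 57.83
tcp_pos: [479.0, 37.5, 199.3]
tool_rot: [[-0.0, 1.0, 0.003], [0.005, 0.003, -1.0], [-1.0, -0.0, -0.005]]
force: [4.4, 3.9, -4.8]
grip_width: 15.0
```

Call:
play_rows(moves=[[[10,-3.3,0,3.6,0],[10,-3.1,0,3.8,0],[10,-3.0,0,3.9,0],[10,-2.8,0,4.1,0],[10,-2.6,0,4.2,0],[10,-2.4,0,4.3,0],[10,-2.1,0,4.4,0],[10,-1.9,0,4.5,0]]])

```text
t: 58.5
tcp_pos: [479.3, 8.2, 222.7]
tool_rot: [[0.002, 1.0, 0.003], [0.013, 0.003, -1.0], [-1.0, 0.002, -0.013]]
force: [0.2, 12.1, 9.2]
grip_width: 14.8
```

Call:
play_rows(moves=[[[10,-1.7,0,4.6,0],[10,-1.5,0,4.7,0],[10,-1.2,0,4.7,0],[10,-1.0,0,4.8,0],[10,-0.8,0,4.8,0],[10,-0.5,0,4.9,0],[10,-0.3,0,4.9,0],[10,0,0,4.9,0]]])

```text
t: 59.17
tcp_pos: [479.6, -32.3, 229.0]
tool_rot: [[0.002, 1.0, 0.004], [0.008, 0.004, -1.0], [-1.0, 0.002, -0.008]]
force: [1.8, 6.3, 6.0]
grip_width: 14.9
```

Call:
play_rows(moves=[[[10,0,0,0,0],[10,0,0,0,0],[10,0,0,0,0],[10,0,0,0,0],[10,0,0,0,0],[10,0,0,0,0],[10,0,0,0,0],[10,0,0,0,0]]])

```text
t: 59.83
tcp_pos: [479.6, -33.5, 228.9]
tool_rot: [[0.002, 1.0, 0.004], [0.004, 0.004, -1.0], [-1.0, 0.002, -0.004]]
force: [1.7, 3.9, 4.9]
grip_width: 15.2
```

Level (y ≈ -33.5). I'll open and retreat upward.

Call:
play_rows(moves=[[[45,0,0,0,0],[45,0,0,0,0],[45,0,0,0,0],[45,0,0,0,0],[45,0,0,0,0],[45,-20,0,0,0],[45,-30,0,0,0],[45,-35,0,0,0]]])

```text
t: 60.5
tcp_pos: [477.7, -35.7, 311.9]
tool_rot: [[-0.005, 1.0, 0.004], [0.001, 0.004, -1.0], [-1.0, -0.005, -0.001]]
force: [0.7, -0.3, -0.0]
grip_width: 45.2
```

Call:
play_rows(moves=[[[45,0,-15,0,0],[45,0,-20,0,0],[45,0,-20,0,0],[45,0,-20,0,0],[45,0,0,0,0],[45,0,0,0,0],[45,0,0,0,0],[45,0,0,0,0]]])

```text
t: 61.17
tcp_pos: [405.1, -36.3, 312.7]
tool_rot: [[0.0, 1.0, 0.004], [-0.0, 0.004, -1.0], [-1.0, 0.0, 0.0]]
force: [0.4, 0.6, 0.1]
grip_width: 45.1
```

```bash
python3 - <<'E'
from h import *
s=state(); print(round(s["t"],2),np.round(s["tcp_pos"],1),np.round(s["force"],1))
look(["billet1","pan_grip"],("wrist","scene"))
look(["mould","dish","slide_box","loupe","oil","tweezers"],("wrist","scene"))
c=camera("wrist"); save(c,"w22"); c=camera("scene"); save(c,"s22")
im=np.array(c["frame"])[220:400,240:420,::-1]; cv2.imwrite("pics/s22z.png",cv2.resize(im,None,fx=3,fy=3,interpolation=cv2.INTER_CUBIC))
E
```

```text
61.17 [405.1 -36.3 312.7] [0.4 0.6 0.1]
wrist billet1 [(0.86, [586.0, 125.0, 20.0]), (0.82, [585.0, 92.0, 26.0]), (0.64, [592.0, 41.0, 20.0])]
wrist pan_grip [(0.57, [479.0, -34.0, 246.0])]
scene billet1 [(0.51, [654.0, 83.0, 22.0]), (0.38, [664.0, 52.0, 13.0])]
scene pan_grip [(0.88, [478.0, -32.0, 250.0]), (0.54, [440.0, 376.0, 68.0])]
wrist mould [(0.94, [533.0, -363.0, 4.0])]
wrist dish [(0.66, [664.0, 398.0, -4.0]), (0.31, [586.0, 91.0, 26.0])]
wrist slide_box []
wrist loupe [(0.76, [369.0, -278.0, 1.0])]
wrist oil [(0.78, [433.0, -71.0, -0.0])]
wrist tweezers [(0.56, [367.0, 307.0, -0.0])]
scene mould [(0.63, [440.0, 376.0, 66.0]), (0.34, [613.0, -29.0, 137.0])]
scene dish [(0.63, [659.0, 396.0, -0.0]), (0.26, [477.0, -32.0, 246.0])]
scene slide_box [(0.88, [702.0, -255.0, 3.0])]
scene loupe [(0.6, [365.0, -282.0, -2.0])]
scene oil [(0.51, [437.0, -68.0, -1.0])]
scene tweezers [(0.63, [356.0, 306.0, 3.0])]
```

View pics/w22.png

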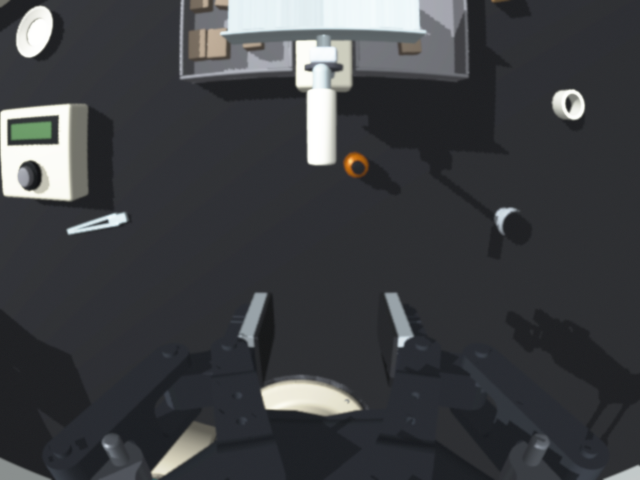

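View pics/s22z.png

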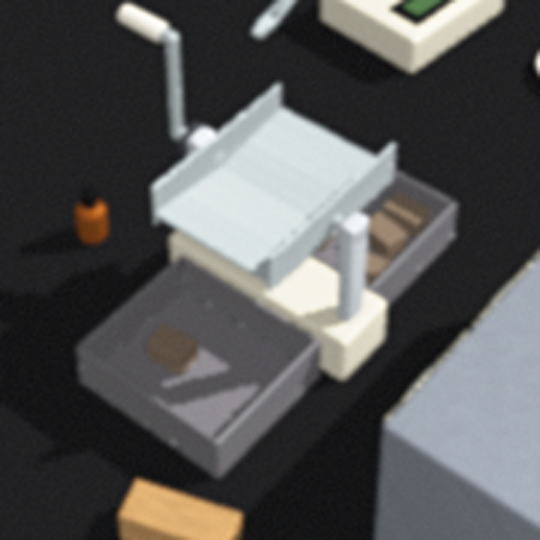

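Everything is as intended so far. One more look down into the receiving tray, since a billet seems to lean on the wall.

Call:
play_rows(moves=[[[45,0,0,-20,0],[45,0,0,-25,0],[45,0,10,-25,0],[45,0,20,-25,0],[45,0,20,-25,0],[45,0,20,-20,0],[45,0,20,-15,0],[45,0,20,0,0]]])

```text
t: 62.93
tcp_pos: [514.3, 122.4, 312.6]
tool_rot: [[-0.0, 1.0, 0.007], [0.002, 0.007, -1.0], [-1.0, -0.0, -0.002]]
force: [-0.0, 0.5, 0.2]
grip_width: 45.0
```

Call:
play_rows(moves=[[[45,0,10,0,0],[45,0,0,0,0],[45,0,0,0,0],[45,0,0,0,0],[45,0,0,0,0],[45,0,0,0,0],[45,0,0,0,0],[45,0,0,0,0]]])

```text
t: 63.6
tcp_pos: [523.2, 119.2, 313.1]
tool_rot: [[0.001, 1.0, 0.004], [-0.0, 0.004, -1.0], [-1.0, 0.001, 0.0]]
force: [-0.1, 0.9, 0.3]
grip_width: 45.0
```

```bash
python3 - <<'E'
from h import *
s=state(); print(round(s["t"],2),np.round(s["tcp_pos"],1),np.round(s["force"],1))
look(["billet1","tray_empty","pan_floor","pan_grip"],("wrist",))
c=camera("wrist"); save(c,"w23")
E
```

```text
63.6 [523.2 119.2 313.1] [-0.1  0.9  0.3]
wrist billet1 [(0.93, [597.0, 44.0, 17.0]), (0.79, [586.0, 94.0, 26.0]), (0.71, [645.0, 116.0, 28.0]), (0.69, [589.0, 127.0, 22.0]), (0.66, [662.0, 49.0, 16.0]), (0.63, [648.0, 81.0, 27.0])]
wrist tray_empty [(0.75, [618.0, 65.0, -0.0])]
wrist pan_floor [(0.64, [615.0, -31.0, 131.0]), (0.47, [532.0, -366.0, 1.0])]
wrist pan_grip [(0.68, [367.0, -281.0, 2.0]), (0.65, [478.0, -33.0, 246.0]), (0.34, [704.0, -252.0, -1.0])]
```

View pics/w23.png

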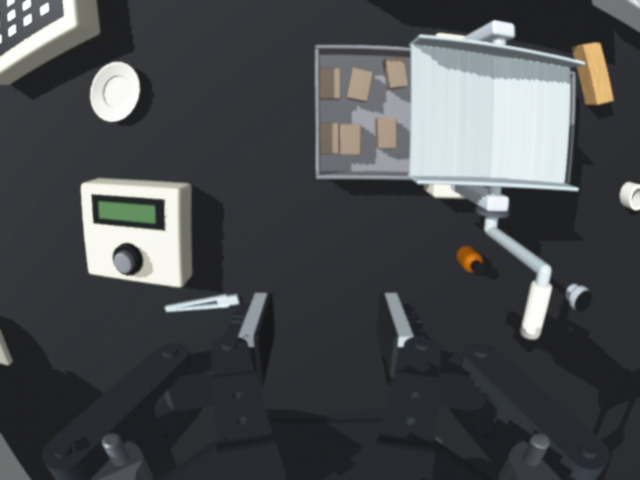

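```bash
python3 - <<'E'
from h import *
print(job_done(), state()["t"])
E
```

```text
the job is handed in; nothing more can be done
the job is handed in; nothing more can be done
```

The job is handed in, at about 64 s on the robot's clock, and every step went as planned; `job_done` reports no verdict.

- **Weighing:** I levelled the empty pan with its lever and put all six billets into it in a 2 x 3 grid. I then pressed the record button until it bottomed out: the force rose to 14 N with no more travel.
- **Tipping:** I swung the lever to its left stop, about 1.15 rad, and held it there. I then brought the pan back to level and moved the arm clear.

**Last checks:**
- All six new billets show in the left tray, which was empty at the start. Two or so stand on edge against its far wall, and their measured positions are still inside the limits. The closest read about 62 mm from the tray's middle, against a limit of 64 mm, with about 4 mm of measuring error.
- The earlier billet is still in the right tray.
- The lever grip is at y ≈ -33 mm against a hinge at about -34 mm, so the pan is within about 0.02 rad of level.
- The bystanders are where they were at the start, within measuring error. The networks' wrist and scene readings of the tweezers differ by about 11 mm in x, but the pictures show them unmoved.
- The button has been released, and the arm is touching nothing.

One billet in the pan shifted about 10 mm while I was placing others. It stayed in the pan, so I left it.

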